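# Load the sensor calibration source, lock the ports and set its light

### The arm

A 6-joint arm with a two-finger parallel gripper is mounted at the origin on a cart in front of the work surface, level with it; the furniture and walls round the work are solid. World frame = base frame: x ahead of the robot, y to its left, z up, the work surface at z = 0. Lengths are in mm, angles in rad, forces in N, time in s.
With the tool pointing down it reaches from about 325 to 1000 mm from the base axis. Payload 5.1 kg.
Tool frame: the origin (TCP) lies at the very end of the fingers, on their centre line; the grasp point (between the pads) lies ctrl.hold_point_z behind it (ctrl.hold_point_z is the distance from the TCP to the grasp point, in mm); z points along the fingers, x is the direction in which the jaws open and shut, and the axes are right-handed (so a half turn about z gives the same grasp; the last joint's range is limited). The gripper opens to 85 mm and grips with 20 to 120 N. Pads are 22 mm wide; open, the fingers measure 114 mm over their backs; the gripper's body (76 mm by 85 mm) begins 54 mm behind the grasp point. The pads swing forward as they close: fully open they stand 13 mm farther back than shut.
Start: joints at [-1.184, 0.124, 1.65, -0, 1.367, -0.083], TCP at [294.228, -579.582, 231.322] pointing down, gripper open.
Joint ranges: [-2.61, 2.61], [-1.02, 2.33], [0.03, 2.71], [-1.35, 4.49], [0.32, 2.68], [-2.91, 2.91]. Speed limits (rad/s): [2.57, 2.57, 3.14, 3.14, 3.14, 3.14].

### API

Orientations are given as a unit quaternion [w, x, y, z].
In Python, from workcell import ctrl gives the robot as it stands.
- The arm moves only by the tool apply_moves, never from a script. Its argument "moves" is a list of rows, each an object with "slide": the shift along the tool's x, y, z in mm, a list of three; "angular": the turn, a rotation vector about the tool's x, y, z in degrees, a list of three. A call has 1 to 8 rows; each row shifts and turns the commanded pose from where the row before left it, along the tool's axes as they then stand; what a row does not reach is not made up. A row lasts 1/8 s, in which the tool goes at most 62.5 mm and 10.7 degrees, less where a joint would pass 70% of its speed; a pose out of reach is approached as far as the arm can. A call with a gripper value outside its range is refused whole. "hand" is the gripper's target within -1 to 1 (fully open at 1, half-way at 0, shut at -1), set as the call begins (left out, the last holds). The fingers move at their own pace and stop on an object; "newtons" is the grip in N (left out, the last holds). Time passes only in rows, so rows that do not move let the fingers close. It gives the time, the measured TCP pose, the force and the opening at its end, in the units of the state.
- ctrl.get_obs(): the state, without advancing time (a new reading comes with each control period).
- ctrl.snapshot(name): name is "scene" or "top"; returns (picture, depth): 400x640x3 uint8, red, green, blue; 400x640 float32, mm along the optical axis (not along the pixel's ray), 0 where there is no reading.
- ctrl.camera_model(name): a dict with "K" (3x3 intrinsics, pixels), "camera_from_world" (4x4, takes a point from world to camera coordinates). Camera axes: x right, y down, z forward; pixel columns grow to the right and rows downward; lengths in mm; the calibration is good to about 2 mm. A picture is of the moment at which its call begins. camera_model takes no time and is no camera call.
- ctrl.finish_job(): hands the job in, once; it reports no verdict.
The state is a dict: "time": time; "joint_positions": joint angles; "qvel": joint speeds; "effort": joint torques, N m; "tcp_pos": TCP position; "orientation": TCP orientation; "contact_force": force on the tool from outside, world axes, zero at the start; "torque": the same for the moment, N m; "grip_width": finger opening in mm.
Only numpy, scipy, OpenCV 4.12 (cv2) and the standard library are available. Lean on these libraries where they do the work, as an engineer would, in place of code of your own. Each camera call takes 0.05 s, during which the arm holds its last target.

### The job

Put every sensor head lying on the bench flat into a port of the calibration source, connector up, one to a port, and turn that port's wing knob clockwise until it clicks past its detent and the toe holds the head down; open any keeper that was left locked over a port you need. Only when all the heads are locked in, turn the knurled aperture collar on the lamp barrel to the click stop with the red mark, and last of all turn the trim knob until the red pointer stands at the green mark. Leave the bottle, the cap and the laser module where they are.

Things in the scene. Friction and masses are not known exactly. Their poses are not given: they have to be found in the camera images.
- head_1: One of two or three identical sensor heads (None if absent): black round puck, 40 mm wide, 14 mm thick, 120-200 g, sensing face down. A round brass connector, 13 mm wide (14.4 at its collar), stands on its back from 14 to 28 mm above the underside: the handle. Origin: centre of underside; z up through the connector. Starts lying flat on the bench, left of the source.
- head_2: One of two or three identical sensor heads (None if absent): black round puck, 40 mm wide, 14 mm thick, 120-200 g, sensing face down. A round brass connector, 13 mm wide (14.4 at its collar), stands on its back from 14 to 28 mm above the underside: the handle. Origin: centre of underside; z up through the connector. Starts lying flat on the bench, left of the source.
- head_3: One of two or three identical sensor heads (None if absent): black round puck, 40 mm wide, 14 mm thick, 120-200 g, sensing face down. A round brass connector, 13 mm wide (14.4 at its collar), stands on its back from 14 to 28 mm above the underside: the handle. Origin: centre of underside; z up through the connector. Starts lying flat on the bench, left of the source.
- source: Calibration light source, fixed, placed and turned anew each time: white box 190 (x) x 250 (y) mm, dark deck 45 mm above the bench. Origin: centre of its underside; x away from the robot, y left at yaw 0. On the deck: front row of three ports, a black wing knob behind each; back left a lamp barrel, top 79 mm above deck; back right the trim knob; between them a scale, under 20 mm high.
- port_1 (a point): Centre of the left port on the deck, where a head's underside centre belongs: light disc 41 mm wide amid four locating pins (6 mm thick, 4.5 mm high, diagonal to the source's axes) that leave a head 2 to 4 mm of play. Any head fits any port. Axes as the source's. Source frame: x -55, y +80 mm.
- keeper_1_grip (a point): On the vertical axis of the left port's wing knob, 36 mm behind the port's centre, 41 mm above the deck at the wing's mid-height. Wing: bar 38 mm long, 12 thick, 21 high, top 51 mm above deck; a white line on top marks the end over the steel toe. The toe reaches 26 mm from the axis, 15.5 to 20.5 mm above the deck, just over a seated head's back. Axes as the source's.
- keeper_1 (a joint): Turn of the left wing knob, rad, growing clockwise from above. 0 open: toe and white line point right (source -y); 1.4 locked: they point over the port (source -x). Direction of the white line in the source frame: pi + 1.4 - value. A spring resists (about 0.1 N m) up to 0.7, then clicks over and pulls it home; likewise back. Starts open or locked, seldom half way; range -0.06 to 1.46.
- port_2 (a point): Centre of the middle port on the deck, where a head's underside centre belongs: light disc 41 mm wide amid four locating pins (6 mm thick, 4.5 mm high, diagonal to the source's axes) that leave a head 2 to 4 mm of play. Any head fits any port. Axes as the source's. Source frame: x -55, y +0 mm.
- keeper_2_grip (a point): On the vertical axis of the middle port's wing knob, 36 mm behind the port's centre, 41 mm above the deck at the wing's mid-height. Wing: bar 38 mm long, 12 thick, 21 high, top 51 mm above deck; a white line on top marks the end over the steel toe. The toe reaches 26 mm from the axis, 15.5 to 20.5 mm above the deck, just over a seated head's back. Axes as the source's.
- keeper_2 (a joint): Turn of the middle wing knob, rad, growing clockwise from above. 0 open: toe and white line point right (source -y); 1.4 locked: they point over the port (source -x). Direction of the white line in the source frame: pi + 1.4 - value. A spring resists (about 0.1 N m) up to 0.7, then clicks over and pulls it home; likewise back. Starts open or locked, seldom half way; range -0.06 to 1.46.
- port_3 (a point): Centre of the right port on the deck, where a head's underside centre belongs: light disc 41 mm wide amid four locating pins (6 mm thick, 4.5 mm high, diagonal to the source's axes) that leave a head 2 to 4 mm of play. Any head fits any port. Axes as the source's. Source frame: x -55, y -80 mm.
- keeper_3_grip (a point): On the vertical axis of the right port's wing knob, 36 mm behind the port's centre, 41 mm above the deck at the wing's mid-height. Wing: bar 38 mm long, 12 thick, 21 high, top 51 mm above deck; a white line on top marks the end over the steel toe. The toe reaches 26 mm from the axis, 15.5 to 20.5 mm above the deck, just over a seated head's back. Axes as the source's.
- keeper_3 (a joint): Turn of the right wing knob, rad, growing clockwise from above. 0 open: toe and white line point right (source -y); 1.4 locked: they point over the port (source -x). Direction of the white line in the source frame: pi + 1.4 - value. A spring resists (about 0.1 N m) up to 0.7, then clicks over and pulls it home; likewise back. Starts open or locked, seldom half way; range -0.06 to 1.46.
- collar_grip (a point): On the vertical axis of the lamp barrel, 61 mm above the deck, mid-height of the aperture collar: knurled dark ring 54 mm wide, 22 mm high (50 to 72 mm above deck). Above it a finned cap 40 mm wide, 7 mm high; below it, 40 to 44 mm above deck, a fixed flange 67 mm wide with the stop marks. Axes as the source's.
- collar (a joint): Turn of the aperture collar, rad, growing clockwise from above. Click stops at 0 (shut) and 0.65 (half), white marks, and at 1.3 (calibration stop, red mark facing source -x); let go, it springs into the nearest (about 0.1 N m over each hump). Range -0.08 to 1.38. The white line on the collar points at the stop's mark. Starts at 0 or 0.65.
- trim_grip (a point): On the vertical axis of the trim knob, 40 mm above the deck, mid-height: fluted aluminium knob 24 mm wide and 22 mm high, its top 50 mm above the deck. Axes as the source's.
- trim (a joint): Turn of the trim knob, rad, growing clockwise from above; range -2.6 to 2.6, light friction, stays where it is left. One rad clockwise carries the red pointer 10 mm to the right (source -y). The pointer is on the green mark at 0; starts at -2 to -0.8 (pointer left of the mark).
- pointer_tip (a point): Tip of the red pointer, which slides along the scale (source y axis), 15 mm above the deck; compare its source y with that of level_mark. Axes as the source's.
- level_mark (a point): The green mark, a bar 2.6 mm wide across the middle of the white scale, where the pointer's tip belongs; 15 mm above the deck. Axes as the source's.
- dropper_bottle: Small brown dropper bottle, 32 mm wide, 70 mm high, a bystander behind the heads. Origin: centre of the underside.
- lens_cap: Round black cap, 34 mm wide, 10 mm high, a bystander to the right of the source. Origin: centre of the underside.
- laser_module: Small brass-coloured laser in a V-mount, 30 x 74 x 28 mm, a bystander to the right of the source. Origin: centre of the underside.
- enclosure_corner (a point): Top of the near right corner of a big closed dark box, a fixed obstacle 175 mm high on the bench left of the heads; it reaches 500 mm on from here away from the robot (+x) and 350 mm to the left (+y). From its start the arm must come round this corner or over the box. World axes.
- rotation_stage: Fixed obstacle: a black motor disc on a post, up to 215 mm high, right of the source, with a thin straight rod 95 to 105 mm above the bench running from it to the left and away from the robot, behind the source. Origin: on the bench under the rod's line, about 155 mm behind the post.
Mind the look-alikes: they are no part of the job. Leave any purple or white look-alike of the head_2 alone.

How it is judged:
By the outcome, as a careful person would: the job done as asked, in the order asked, and still so for the second after the job is handed in, with the robot touching nothing.
Of head_1, head_2, head_3 only 2 to 3 are there at a start; the rules pass over those that are not, and their reading is None.
At some moment in a run one of head_1, head_2, head_3 may be knocked a few centimetres aside while the robot is not near it.
Once in a run the grip may slacken for a moment while it holds something.
It also fails if it takes over 210 s, if anything falls off the work surface, if the arm or the gripper's body presses on something with over 40 N, if the wrist force passes 120 N, or if a joint passes its speed limit or range.

## Working session

There is one attempt and no reset: what is moved stays moved. The work goes in short steps, Python scripts to look and compute and a tool call to move; the robot and the scene stay as the last step left them, time stands still between calls to the robot, and variables do not carry over. Pictures are saved under pics/ and viewed, and the job is handed in when it is done.

Besides the shell and the picture viewer there is one more tool, called after "Request:" as name([rows], argument=value, ...), one row to a line, values as JSON. apply_moves: Moves the arm, as the interface text tells. Its arguments: {"type":"object","properties":{"moves":{"type":"array","items":{"type":"object","properties":{"slide":{"type":"array","items":{"type":"number"}},"angular":{"type":"array","items":{"type":"number"}}}}},"hand":{"type":"number"},"newtons":{"type":"number"}},"required":["moves"]}

```bash
ls; mkdir -p pics
cat > h.py <<'E'
import numpy as np, cv2
from workcell import ctrl
def snap(n,f):
    p,d=ctrl.snapshot(n); cv2.imwrite('pics/'+f+'.png',p[:,:,::-1]); np.savez('pics/'+f+'.npz',p=p,d=d); return p,d
def load(f):
    z=np.load('pics/'+f+'.npz'); return z['p'],z['d']
def cam(n):
    m=ctrl.camera_model(n); return np.array(m['K']),np.array(m['camera_from_world'])
def ray(n,u,v,z):
    K,T=cam(n); R=T[:3,:3]; c=-R.T@T[:3,3]; d=R.T@np.linalg.solve(K,[u,v,1.]); return c+d*(z-c[2])/d[2]
def proj(n,P):
    K,T=cam(n); q=T[:3,:3]@np.asarray(P,float)+T[:3,3]; q=K@q; return q[:2]/q[2]
def cloud(n,d):
    K,T=cam(n); v,u=np.mgrid[:d.shape[0],:d.shape[1]]
    X=np.stack([(u-K[0,2])/K[0,0]*d,(v-K[1,2])/K[1,1]*d,d],-1); return (X-T[:3,3])@T[:3,:3]
E
python3 - <<'E'
from h import *
for n in('scene','top'):
    snap(n,n+'0'); K,T=cam(n); print(n,K.round(1).tolist(),(-T[:3,:3].T@T[:3,3]).round(),T[:3,:3].round(2).tolist())
print(ctrl.get_obs(),ctrl.hold_point_z)
E
```

```text
pics
scene [[462.3, 0.0, 321.7], [0.0, 462.3, 205.0], [0.0, 0.0, 1.0]] [-201.  604. 1062.] [[-0.61, -0.79, -0.02], [-0.56, 0.45, -0.69], [0.56, -0.41, -0.72]]
top [[466.4, 0.0, 315.7], [0.0, 466.4, 199.7], [0.0, 0.0, 1.0]] [ 288.   93. 1308.] [[0.03, -1.0, 0.01], [-0.98, -0.03, -0.19], [0.19, -0.01, -0.98]]
{'time': 0.1, 'joint_positions': array([-1.18358264e+00,  1.24454456e-01,  1.65154371e+00,  2.20735331e-05,
        1.36745909e+00, -8.26018603e-02]), 'qvel': array([-0.00054902, -0.00023973, -0.00333395, -0.00118797, -0.00020247,
        0.00034688]), 'effort': array([ 2.32087232e-04, -4.24929929e+01, -3.66653180e+01, -9.14030716e-05,
        3.88444198e-03,  1.41321664e-05]), 'tcp_pos': array([ 294.04208149, -579.08091446,  230.16278653]), 'orientation': array([-5.60299136e-04,  8.52266557e-01, -5.23106917e-01, -7.45227645e-04]), 'contact_force': array([-0.41547732, -0.34626725,  0.13586394]), 'torque': array([ 0.02196517, -0.01403867, -0.01125051]), 'grip_width': 85.38260006914052} 18.700000000000003
```

View pics/top0.png

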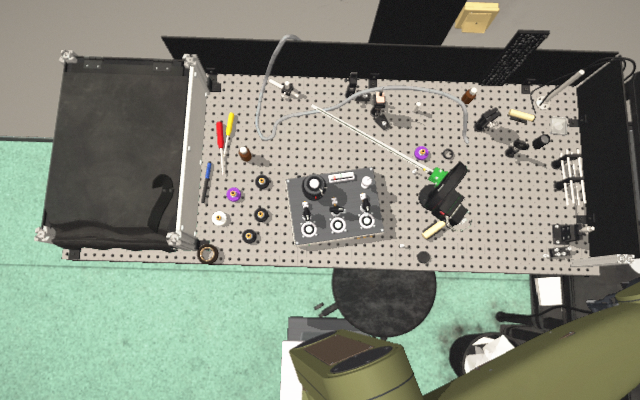

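View pics/scene0.png

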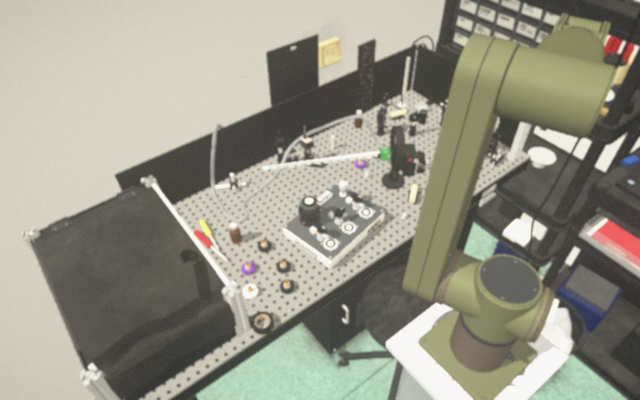

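The top view shows three black pucks with brass connectors at about (262,182), (261,215) and (250,237). The look-alikes are purple at (234,195) and (421,153), white at (219,218), and a larger ring at (208,254). I'll check them in an enlarged crop.

Run:
```python
from h import *
p,d=load('top0'); c=p[130:270,190:400]; cv2.imwrite('pics/c1.png',cv2.resize(c,None,fx=3.8,fy=3.8,interpolation=cv2.INTER_CUBIC)[:,:,::-1])
p,d=load('scene0'); c=p[170:340,210:410]; cv2.imwrite('pics/c2.png',cv2.resize(c,None,fx=3.5,fy=3.5,interpolation=cv2.INTER_CUBIC)[:,:,::-1])
```

```text
(no output)
```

View pics/c1.png

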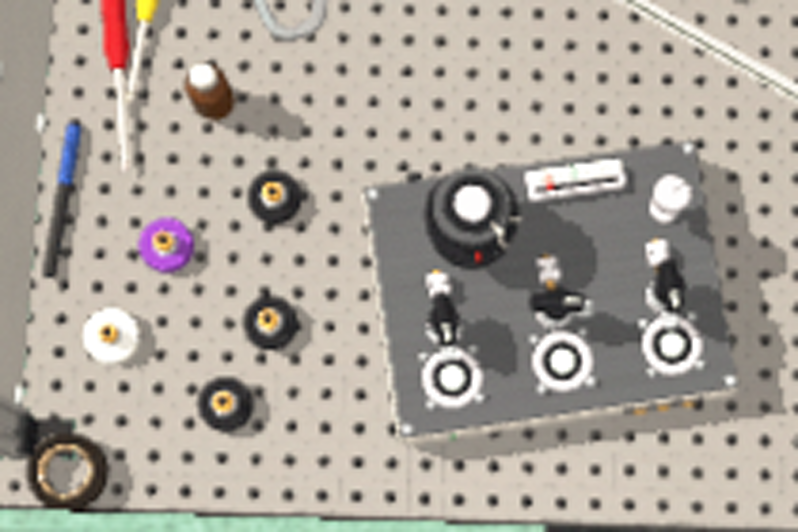

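View pics/c2.png

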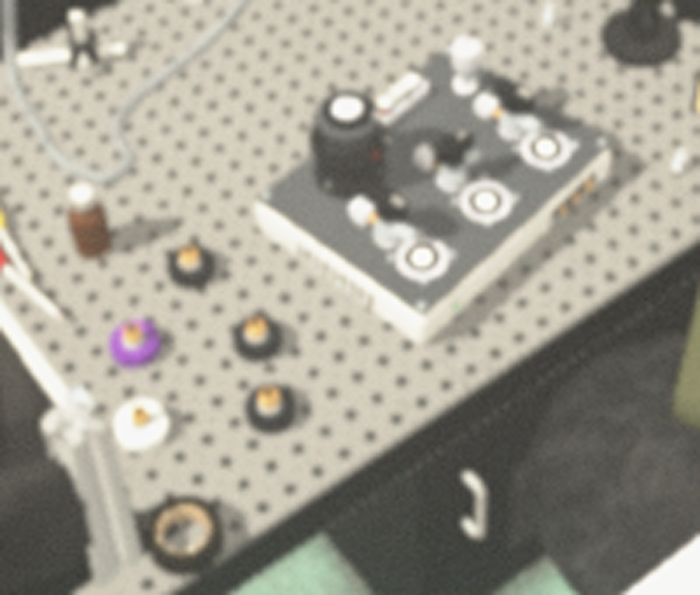

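Candidates in the top view: black pucks at (262,182), (261,215) and (250,237) match the heads. Purple and white ones and the black/brass ring are not mine. Keepers 1 and 3 point over their ports, so they are locked, and keeper 2 is open. All three ports are needed.

```bash
cat >> h.py <<'E'
def heads(n,p):
    # brass connector blobs
    hsv=cv2.cvtColor(p,cv2.COLOR_RGB2HSV); m=cv2.inRange(hsv,(8,90,110),(28,255,255))
    k,l,s,c=cv2.connectedComponentsWithStats(m); return [(c[i].round(1).tolist(),int(s[i,4])) for i in range(1,k) if s[i,4]>5]
def srcxy(S,x,y):
    c,s=np.cos(S[2]),np.sin(S[2]); return np.array([S[0]+c*x-s*y,S[1]+s*x+c*y])
E
python3 - <<'E'
from h import *
for n in('scene','top'):
    p,d=load(n+'0')
    print(n,[h for h in heads(n,p) if h[0][0]<480 and 120<h[0][1]<340])
    g=cv2.cvtColor(p,cv2.COLOR_RGB2GRAY); m=((g>190)*255).astype('uint8')
    k,l,s,c=cv2.connectedComponentsWithStats(m)
    x0,x1,y0,y1=(280,385,165,270) if n=='scene' else (285,390,165,245)
    for i in range(1,k):
        if s[i,4]>3 and x0<c[i][0]<x1 and y0<c[i][1]<y1: print(n,s[i].tolist(),c[i].round(1),ray(n,*c[i],46).round(1))
    X=cloud(n,d)
    for u,v in ([(262,182),(261,215),(250,237),(300,235),(365,172)] if n=='top' else []): print(u,v,X[v,u].round(1))
E
```

```text
scene [([357.0, 122.7], 23), ([206.5, 226.2], 32), ([205.4, 233.1], 10), ([234.6, 235.5], 75), ([263.7, 242.4], 20), ([282.6, 262.7], 23), ([247.5, 265.0], 12), ([286.5, 282.7], 26), ([249.6, 288.5], 11)]
scene [151, 120, 278, 280, 18425] [288.6 229.3] [566.2 161.4  46. ]
scene [345, 197, 30, 22, 231] [360.  208.2] [500.8 -55.6  46. ]
scene [305, 198, 9, 6, 46] [308.7 200.4] [624.1  46.1  46. ]
scene [330, 212, 3, 5, 10] [331.2 213.9] [536.7  26.9  46. ]
scene [335, 218, 23, 16, 183] [346.3 226. ] [471.8  22.1  46. ]
scene [309, 226, 31, 25, 256] [324.5 239.3] [471.5 102.6  46. ]
scene [280, 263, 5, 4, 17] [282.4 264.5] [472.7 246.6  46. ]
top [([230.7, 122.7], 63), ([226.1, 130.6], 10), ([422.1, 151.3], 17), ([241.7, 154.5], 17), ([423.8, 168.8], 6), ([261.4, 179.8], 20), ([232.8, 193.1], 16), ([260.1, 213.4], 21), ([218.1, 217.5], 14), ([248.0, 235.3], 21), ([204.0, 249.5], 28), ([202.6, 258.4], 9)]
top [194, 75, 387, 198, 37402] [385.4 173.6] [ 611.6 -109.9   46. ]
top [370, 168, 2, 2, 4] [370.5 168.5] [625.  -68.3  46. ]
top [328, 172, 26, 11, 150] [340.5 176.3] [599.8  15.1  46.
[... 509 characters left out ...]
.8] [493.2  35.1  46. ]
top [358, 212, 17, 17, 105] [365.6 220.5] [477.6 -56.   46. ]
top [302, 217, 3, 3, 5] [303.2 217.8] [479.6 115.   46. ]
top [307, 216, 1, 4, 4] [307.  217.5] [480.8 104.6  46. ]
top [330, 217, 16, 16, 108] [337.6 225. ] [462.9  20.5  46. ]
top [364, 218, 6, 6, 30] [366.4 220.4] [478.1 -58.1  46. ]
top [301, 221, 16, 16, 103] [308.  229.6] [447.7 100.7  46. ]
top [335, 222, 6, 6, 32] [337.5 224.5] [464.2  20.8  46. ]
top [306, 226, 6, 7, 32] [308.5 228.9] [449.6  99.5  46. ]
top [381, 229, 2, 2, 4] [381.5 229.5] [454.2 -99.6  46. ]
262 182 [582.3 235.6  19.3]
261 215 [486.5 232.5  28.1]
250 237 [425.6 261.   16.8]
300 235 [432.4 122.1  44.2]
365 172 [614.3 -52.9  46.6]
```

Run:
```python
from h import *
for u,v in [(330.6,243.4),(348.6,227.4),(365.7,212.3)]: print(ray('scene',u,v,45).round(1))
p,d=load('scene0');g=cv2.cvtColor(p,cv2.COLOR_RGB2GRAY);X=cloud('scene',d)
# refine inner dot centres in scene: bright weighted
for u,v in [(330,243),(348,227),(366,212)]:
    w=np.clip(g[v-3:v+4,u-4:u+5].astype(float)-150,0,None); yy,xx=np.mgrid[v-3:v+4,u-4:u+5]; a,b=(w*xx).sum()/w.sum(),(w*yy).sum()/w.sum(); print(a,b,ray('scene',a,b,45).round(1))
yaw=0.179; p2=np.array([464.2,20.8]); S=(p2[0]+55*np.cos(yaw),p2[1]+55*np.sin(yaw),yaw); print(S)
for n in('scene','top'):
  for x,y,z in [(-55,80,45),(-55,0,45),(-55,-80,45)]: print(n,proj(n,[*srcxy(S,x,y),z]).round(1))
# heads: connector top at z=28
for (u,v) in [(261.4,179.8),(260.1,213.4),(248,235.3),(232.8,193.1),(218.1,217.5)]: print('top',ray('top',u,v,24).round(1))
for (u,v) in [(263.7,242.4),(282.6,262.7),(286.5,282.7)]: print('sc',ray('scene',u,v,24).round(1))
# puck body centres by dark mask at z=14
for n,L in (('top',[(262,182),(261,215),(250,237)]),('scene',[(264,246),(283,266),(287,286)])):
  p,d=load(n+'0'); g=cv2.cvtColor(p,cv2.COLOR_RGB2GRAY)
  for u,v in L:
    r=11; sub=(g[v-r:v+r+1,u-r:u+r+1]<62).astype('uint8'); k,l,s,c=cv2.connectedComponentsWithStats(sub); i=1+np.argmax(s[1:,4]); pts=cv2.findNonZero((l==i).astype('uint8')); (cx,cy),R=cv2.minEnclosingCircle(pts); print(n,'puck',s[i].tolist(),round(cx+u-r,1),round(cy+v-r,1),ray(n,cx+u-r,cy+v-r,9).round(1))
# camera depth heads/box/rod
p,d=load('top0');X=cloud('top',d); print('box',[X[v,u].round() .tolist()for u,v in[(192,235),(180,225),(173,240),(195,130)]])
print('rod',[X[v,u].round().tolist() for u,v in [(320,110),(360,131),(400,153),(425,167)]])
print('bottle',X[150:160:3,244].round().tolist())
```

```text
[449.7  97.8  45. ]
[464.1  19.8  45. ]
[478.2 -58.5  45. ]
329.93470286133527 243.09513328442162 [451.8  98.6  45. ]
347.99348079161814 226.95972060535507 [466.5  20.1  45. ]
365.99692307692305 212.07502958579883 [478.4 -59.8  45. ]
(np.float64(518.3212226725446), np.float64(30.592510221022692), 0.179)
scene [330.1 243.6]
scene [348.3 227.5]
scene [365.5 212.4]
top [308.5 228.8]
top [337.5 224.5]
top [366.3 220.3]
top [587.6 237.1  24. ]
top [491.5 235.7  24. ]
top [429.3 265.8  24. ]
top [546.6 315.1  24. ]
top [476.3 351.4  24. ]
sc [586.4 236.8  24. ]
sc [492.1 234.7  24. ]
sc [430.5 263.9  24. ]
top puck [5, 5, 15, 14, 89] 262.8 182.2 [584.1 234.4   9. ]
top puck [5, 3, 14, 15, 84] 261.1 214.1 [492.  234.6   9. ]
top puck [4, 4, 13, 13, 84] 249.2 236.2 [428.7 264.4   9. ]Traceback (most recent call last):
  File "<stdin>", line 17, in <module>
    return _wrapfunc(a, 'argmax', axis=axis, out=out, **kwds)
    return bound(*args, **kwds)
ValueError: attempt to get argmax of an empty sequence
```

```bash
cat >> h.py <<'E'
S=(518.5,30.2,0.178)
def tosrc(P,S=S):
    c,s=np.cos(S[2]),np.sin(S[2]); dx=P[...,0]-S[0]; dy=P[...,1]-S[1]; return np.stack([c*dx+s*dy,-s*dx+c*dy,P[...,2]-45],-1)
E
python3 - <<'E'
from h import *
H=np.full((200,260),-99.)
for n in ('top','scene'):
    p,d=load(n+'0');X=cloud(n,d);Q=tosrc(X)[d>0]
    for x,y,z in Q:
        i,j=int(round(100-x)),int(round(130-y))
        if 0<=i<200 and 0<=j<260: H[i,j]=max(H[i,j],z)
img=np.clip((H+10)*2.6,0,255).astype('uint8'); img=cv2.dilate(img,np.ones((3,3)))
cv2.imwrite('pics/hm.png',cv2.resize(cv2.applyColorMap(img,cv2.COLORMAP_JET),None,fx=3,fy=3,interpolation=0))
print('highpoints')
p,d=load('top0');X=tosrc(cloud('top',d))
for u,v in [(314,184),(305,204),(307,212),(334,200),(337,208),(341,207),(362,196),(365,205),(366,181),(340,176)]: print(u,v,X[v,u].round())
E
```

```text
highpoints
314 184 [49. 51. 80.]
305 204 [11. 80. 19.]
307 212 [-17.  79.  53.]
334 200 [11.  0. 15.]
337 208 [-18.  -1.  50.]
341 207 [-17. -12.  51.]
362 196 [ 11. -77.  16.]
365 205 [-21. -75.  53.]
366 181 [ 44. -90.  46.]
340 176 [ 75. -26.  16.]
```

View pics/hm.png

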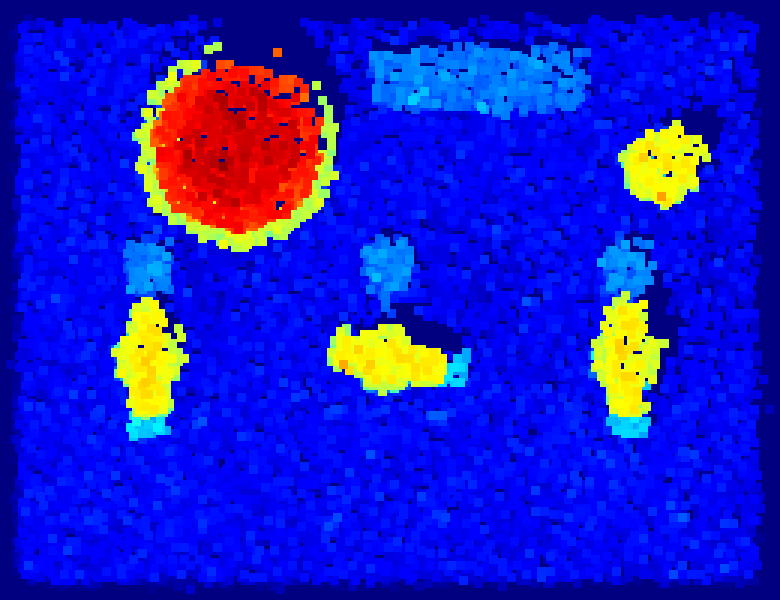

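```bash
cat >> h.py <<'E'
from scipy.spatial.transform import Rotation as Ro
def pose():
    o=ctrl.get_obs(); w,x,y,z=o['orientation']; R=Ro.from_quat([x,y,z,w]).as_matrix(); return o,np.array(o['tcp_pos']),R
def plan(*wps):
    """wps: (x,y,z,theta deg) world; rotate at the end of each"""
    o,p,R=pose(); print('t',round(o['time'],2),'tcp',p.round(1),'th',round(np.degrees(np.arctan2(R[1,0],R[0,0])),1),'tilt',np.degrees(R[:2,2]).round(2),'F',np.round(o['contact_force'],1),'w',round(o['grip_width'],1))
    for x,y,z,th in wps:
        t=np.array([x,y,z]); d=R.T@(t-p); a=np.radians(th); T=np.array([[np.cos(a),np.sin(a),0],[np.sin(a),-np.cos(a),0],[0,0,-1]]).T
        rv=np.degrees(Ro.from_matrix(R.T@T).as_rotvec()); print('slide',d.round(1),'len',round(np.linalg.norm(d)),'turn',rv.round(1)); p,R=t,T
E
python3 - <<'E'
from h import *
Y=np.degrees(S[2]); k3=srcxy(S,-19,-80);k1=srcxy(S,-19,80);print(k1,k3)
plan((294,-579,330,-63.1),(*k3,330,Y-90),(*k3,120,Y-90),(*k3,79,Y-90))
E
```

```text
[485.63528176 105.57181366] [513.96512645 -51.90015178]
t 0.1 tcp [ 294.  -579.1  230.2] th -63.1 tilt [-0.04  0.1 ] F [-0.4 -0.3  0.1] w 85.4
slide [ -0.3  -0.  -99.8] len 100 turn [-0.   0.1  0. ]
slide [-370.5 -434.6    0. ] len 571 turn [ 0.   0.  16.7]
slide [  0.   0. 210.] len 210 turn [0. 0. 0.]
slide [ 0.  0. 41.] len 41 turn [0. 0. 0.]
```

Request:
apply_moves([
  {"slide": [0,0,-50]},
  {"slide": [0,0,-50]},
  {"slide": [-36,-43,0]},
  {"slide": [-36,-43,0]},
  {"slide": [-36,-43,0]},
  {"slide": [-36,-43,0]},
  {"slide": [-36,-43,0]},
  {"slide": [-36,-43,0]},
], hand=-0.2, newtons=40)

```text
invalid input
```

Request:
apply_moves([
  {"slide": [-36,-43,0]},
  {"slide": [-36,-43,0]},
  {"slide": [-36,-43,0]},
  {"slide": [-32,-38,0]},
  {"slide": [0,0,0],"angular": [0,0,8.3]},
  {"slide": [0,0,0],"angular": [0,0,8.3]},
  {"slide": [0,0,50]},
  {"slide": [0,0,50]},
])

```text
invalid input
```

Run:
```python
from h import *
Y=np.degrees(S[2]); k3=srcxy(S,-19,-80)
plan((*k3,120,Y-90),(*k3,79,Y-90))
```

```text
t 0.1 tcp [ 294.  -579.1  230.2] th -63.1 tilt [-0.04  0.1 ] F [-0.4 -0.3  0.1] w 85.4
slide [-370.3 -434.7  110.9] len 582 turn [ 0.   0.1 16.7]
slide [ 0.  0. 41.] len 41 turn [0. 0. 0.]
```

Request:
apply_moves([
  {"slide": [0,0,-50],"angular": [0,0,0]},
  {"slide": [0,0,-50],"angular": [0,0,0]},
  {"slide": [-36,-43,0],"angular": [0,0,0]},
  {"slide": [-36,-43,0],"angular": [0,0,0]},
  {"slide": [-36,-43,0],"angular": [0,0,0]},
  {"slide": [-36,-43,0],"angular": [0,0,0]},
  {"slide": [-36,-43,0],"angular": [0,0,0]},
  {"slide": [-36,-43,0],"angular": [0,0,0]},
], hand=-0.2, newtons=40)

```text
time: 1.1
tcp_pos: [426.7, -268.4, 330.9]
orientation: [-0.0, 0.852, -0.523, -0.0]
contact_force: [0.7, -0.4, -0.6]
grip_width: 34.1
```

Request:
apply_moves([
  {"slide": [-38,-44,0],"angular": [0,0,0]},
  {"slide": [-38,-44,0],"angular": [0,0,0]},
  {"slide": [-38,-44,0],"angular": [0,0,0]},
  {"slide": [-40,-44.5,0],"angular": [0,0,0]},
  {"slide": [0,0,0],"angular": [0,0,8.3]},
  {"slide": [0,0,0],"angular": [0,0,8.4]},
  {"slide": [0,0,60],"angular": [0,0,0]},
  {"slide": [0,0,60],"angular": [0,0,0]},
])

```text
time: 2.1
tcp_pos: [514.4, -52.9, 210.4]
orientation: [-0.001, 0.767, -0.641, 0.001]
contact_force: [0.5, -0.2, -0.5]
grip_width: 34.1
```

Run:
```python
from h import *
Y=np.degrees(S[2]); k3=srcxy(S,-19,-80)
plan((*k3,120,Y-90),(*k3,79,Y-90))
```

```text
t 2.1 tcp [514.4 -52.9 210.4] th -79.8 tilt [ 0.12 -0.02] F [ 0.5 -0.2 -0.5] w 34.1
slide [-1.1  0.5 90.4] len 90 turn [-0.1 -0.   0. ]
slide [ 0.  0. 41.] len 41 turn [0. 0. 0.]
```

Request:
apply_moves([
  {"slide": [-1,0.5,45],"angular": [0,0,0]},
  {"slide": [0,0,45],"angular": [0,0,0]},
  {"slide": [0,0,21],"angular": [0,0,0]},
  {"slide": [0,0,20],"angular": [0,0,0]},
  {"slide": [0,0,0],"angular": [0,0,0]},
])

```text
time: 2.72
tcp_pos: [511.6, -51.7, 78.0]
orientation: [0.001, 0.767, -0.641, -0.002]
contact_force: [-0.4, 0.7, 0.2]
grip_width: 34.2
```

Request:
apply_moves([
  {"slide": [0,0,0],"angular": [0,0,0]},
  {"slide": [0,0,0],"angular": [0,0,0]},
  {"slide": [0,0,0],"angular": [0,0,0]},
], hand=-1, newtons=40)

```text
time: 3.1
tcp_pos: [514.2, -52.9, 81.4]
orientation: [0.0, 0.767, -0.641, 0.001]
contact_force: [-0.9, -5.2, 1.2]
grip_width: 11.2
```

Request:
apply_moves([
  {"slide": [0,0,0],"angular": [0,0,-10]},
  {"slide": [0,0,0],"angular": [0,0,-10]},
  {"slide": [0,0,0],"angular": [0,0,-10]},
  {"slide": [0,0,0],"angular": [0,0,-10]},
  {"slide": [0,0,0],"angular": [0,0,-10]},
  {"slide": [0,0,0],"angular": [0,0,-10]},
  {"slide": [0,0,0],"angular": [0,0,-10]},
  {"slide": [0,0,0],"angular": [0,0,-10]},
])

```text
time: 4.1
tcp_pos: [513.5, -52.4, 81.4]
orientation: [0.0, 1.0, 0.005, -0.0]
contact_force: [-2.9, -4.0, 4.1]
grip_width: 10.6
```

Request:
apply_moves([
  {"slide": [0,0,0],"angular": [0,0,0]},
  {"slide": [0,0,0],"angular": [0,0,0]},
  {"slide": [0,0,0],"angular": [0,0,0]},
], hand=-0.2)

```text
time: 4.47
tcp_pos: [513.6, -51.8, 80.4]
orientation: [-0.0, 1.0, 0.001, 0.0]
contact_force: [-0.7, -0.4, 0.2]
grip_width: 34.7
```

Request:
apply_moves([
  {"slide": [0,0,-40],"angular": [0,0,0]},
  {"slide": [0,0,-40],"angular": [0,0,0]},
  {"slide": [0,0,0],"angular": [0,0,10]},
  {"slide": [0,0,0],"angular": [0,0,10]},
  {"slide": [0,0,0],"angular": [0,0,10]},
  {"slide": [0,0,0],"angular": [0,0,10]},
])

```text
time: 5.22
tcp_pos: [513.5, -51.9, 160.3]
orientation: [-0.0, 0.939, -0.343, -0.0]
contact_force: [0.7, -0.5, -0.2]
grip_width: 34.4
```

Run:
```python
from h import *
Y=np.degrees(S[2]); k1=srcxy(S,-19,80)
plan((*k1,160,Y-90),(*k1,79,Y-90))
snap('scene','s1')
```

```text
t 5.22 tcp [513.5 -51.9 160.3] th -40.2 tilt [0.   0.02] F [ 0.7 -0.5 -0.2] w 34.4
slide [-122.8 -102.4    0.3] len 160 turn [-0.   0.  39.6]
slide [ 0.  0. 81.] len 81 turn [0. 0. 0.]
```

Request:
apply_moves([
  {"slide": [-41,-34,0],"angular": [0,0,0]},
  {"slide": [-41,-34,0],"angular": [0,0,0]},
  {"slide": [-41,-34.4,0],"angular": [0,0,0]},
  {"slide": [0,0,0],"angular": [0,0,10]},
  {"slide": [0,0,0],"angular": [0,0,10]},
  {"slide": [0,0,0],"angular": [0,0,10]},
  {"slide": [0,0,40],"angular": [0,0,9.6]},
  {"slide": [0,0,0],"angular": [0,0,0]},
])

```text
time: 6.28
tcp_pos: [481.8, 105.2, 117.2]
orientation: [0.002, 0.771, -0.637, -0.003]
contact_force: [-0.1, -0.4, -0.6]
grip_width: 34.1
```

Run:
```python
from h import *
Y=np.degrees(S[2]); k1=srcxy(S,-19,80)
plan((*k1,80,Y-90))
snap('top','t1')
p,d=load('t1'); c=p[130:270,190:400]; cv2.imwrite('pics/c3.png',cv2.resize(c,None,fx=3.8,fy=3.8,interpolation=cv2.INTER_CUBIC)[:,:,::-1])
```

```text
t 6.28 tcp [481.8 105.2 117.2] th -79.2 tilt [-0.41 -0.03] F [-0.1 -0.4 -0.6] w 34.1
slide [ 0.3 -4.1 37.1] len 37 turn [0.4 0.  0.6]
```

View pics/c3.png

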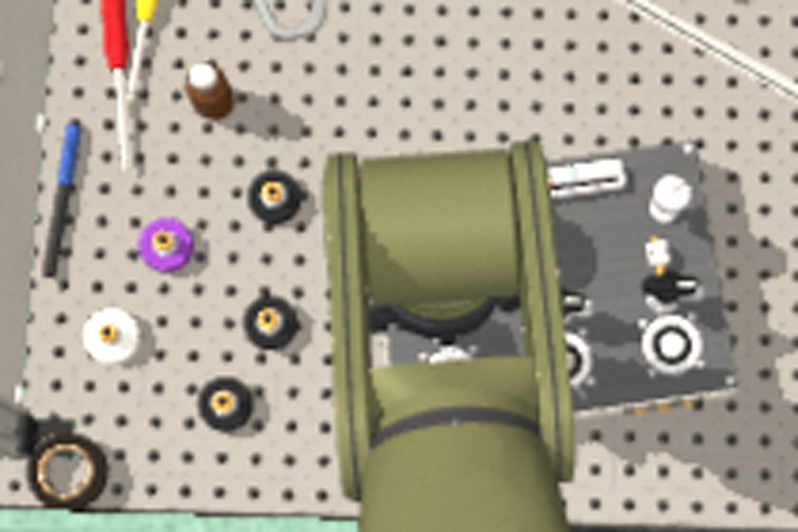

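Keeper 3 is now open: the line points right at about (365,205) in full-frame pixels. Next is keeper 1.

Request:
apply_moves([
  {"slide": [0,0,20],"angular": [0,0,0]},
  {"slide": [0,0,20],"angular": [0,0,0]},
  {"slide": [0,0,0],"angular": [0,0,0]},
  {"slide": [0,0,0],"angular": [0,0,0]},
  {"slide": [0,0,0],"angular": [0,0,0]},
])

```text
time: 6.95
tcp_pos: [485.6, 105.4, 81.9]
orientation: [-0.001, 0.77, -0.638, 0.001]
contact_force: [0.0, -0.3, 0.5]
grip_width: 34.2
```

Request:
apply_moves([
  {"slide": [0,0,0],"angular": [0,0,0]},
  {"slide": [0,0,0],"angular": [0,0,0]},
  {"slide": [0,0,0],"angular": [0,0,0]},
], hand=-1)

```text
time: 7.32
tcp_pos: [485.2, 104.5, 81.3]
orientation: [0.0, 0.77, -0.638, 0.001]
contact_force: [-0.5, -5.4, 4.0]
grip_width: 10.8
```

Request:
apply_moves([
  {"slide": [0,0,0],"angular": [0,0,-10]},
  {"slide": [0,0,0],"angular": [0,0,-10]},
  {"slide": [0,0,0],"angular": [0,0,-10]},
  {"slide": [0,0,0],"angular": [0,0,-10]},
  {"slide": [0,0,0],"angular": [0,0,-10]},
  {"slide": [0,0,0],"angular": [0,0,-10]},
  {"slide": [0,0,0],"angular": [0,0,-10]},
  {"slide": [0,0,0],"angular": [0,0,-10]},
])

```text
time: 8.32
tcp_pos: [484.7, 104.8, 81.3]
orientation: [0.001, 1.0, 0.008, 0.0]
contact_force: [-1.8, -4.1, 5.6]
grip_width: 10.7
```

Request:
apply_moves([
  {"slide": [0,0,0],"angular": [0,0,0]},
  {"slide": [0,0,0],"angular": [0,0,0]},
  {"slide": [0,0,0],"angular": [0,0,0]},
], hand=-0.2)

```text
time: 8.7
tcp_pos: [484.3, 105.5, 80.1]
orientation: [-0.0, 1.0, 0.005, -0.0]
contact_force: [-0.1, -0.3, -0.6]
grip_width: 34.4
```

Request:
apply_moves([
  {"slide": [0,0,-40],"angular": [0,0,0]},
  {"slide": [0,0,-40],"angular": [0,0,0]},
  {"slide": [0,0,0],"angular": [0,0,0]},
  {"slide": [0,0,0],"angular": [0,0,0]},
])

```text
time: 9.2
tcp_pos: [484.0, 105.4, 159.6]
orientation: [-0.0, 1.0, 0.005, -0.0]
contact_force: [0.6, 0.3, 0.8]
grip_width: 34.7
```

Run:
```python
from h import *
for n in ('scene','top'):
    p,d=snap(n,n+'2'); print(n,[h for h in heads(n,p) if 200<h[0][0]<400 and 150<h[0][1]<300])
plan((491.7,235,160,0.2))
p,d=load('scene2'); c=p[170:340,210:410]; cv2.imwrite('pics/c4.png',cv2.resize(c,None,fx=3.5,fy=3.5,interpolation=cv2.INTER_CUBIC)[:,:,::-1])
```

```text
scene [([360.5, 160.0], 6), ([207.0, 226.7], 27), ([205.8, 233.9], 9), ([234.9, 235.6], 80), ([263.8, 242.2], 18), ([282.7, 262.6], 23), ([247.5, 265.0], 10), ([286.5, 282.6], 24), ([249.8, 288.5], 10)]
top [([241.8, 154.4], 18), ([261.4, 179.8], 20), ([232.8, 193.1], 16), ([363.0, 200.7], 7), ([260.1, 213.4], 21), ([218.1, 217.5], 14), ([282.7, 221.0], 6), ([305.2, 230.5], 8), ([248.0, 235.3], 21), ([203.1, 249.6], 25), ([202.0, 258.0], 7), ([326.0, 284.5], 6), ([298.9, 297.0], 8), ([304.7, 296.3], 6), ([317.7, 296.2], 6)]
t 9.3 tcp [483.4 105.2 158.5] th 0.6 tilt [-0.18 -0.01] F [ 0.1 -0.2  0.3] w 34.4
slide [   9.7 -129.7   -1.5] len 130 turn [0.  0.2 0.4]
```

View pics/c4.png

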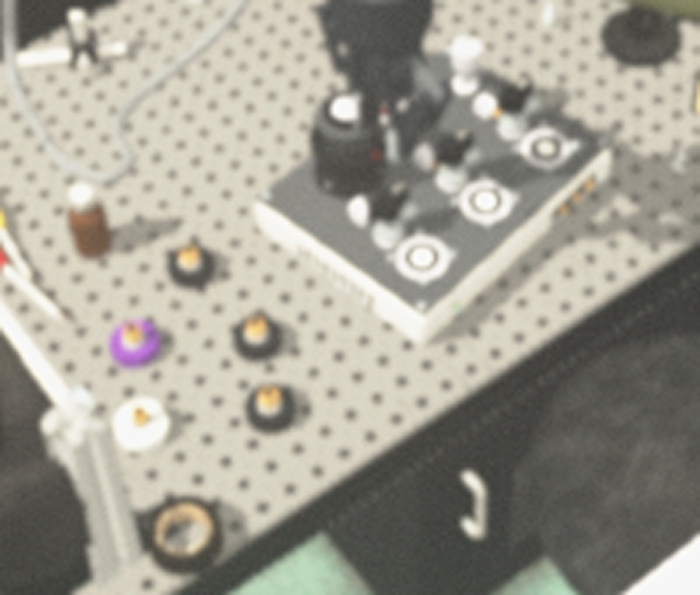

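Keeper 1 shows as open and the heads have not moved. I'll go for the middle head at (261,215) in the top view, the black one with brass.

Request:
apply_moves([
  {"slide": [4,-43,0],"angular": [0,0,10]},
  {"slide": [0,0,0],"angular": [0,0,-10]},
  {"slide": [2,-43,0],"angular": [0,0,0]},
  {"slide": [2,-43,0],"angular": [0,0,10]},
  {"slide": [0,0,0],"angular": [0,0,10]},
  {"slide": [0,0,0],"angular": [0,0,10]},
  {"slide": [0,0,0],"angular": [0,0,10]},
  {"slide": [0,0,0],"angular": [0,0,10]},
])

```text
time: 10.3
tcp_pos: [490.1, 234.2, 158.3]
orientation: [0.001, 0.907, -0.42, -0.001]
contact_force: [0.0, -1.0, 0.4]
grip_width: 34.6
```

Request:
apply_moves([
  {"slide": [0,0,20],"angular": [0,0,10]},
  {"slide": [0,0,30],"angular": [0,0,10]},
  {"slide": [0,0,30],"angular": [0,0,10]},
  {"slide": [0,0,0],"angular": [0,0,0]},
  {"slide": [0,0,0],"angular": [0,0,0]},
])

```text
time: 10.92
tcp_pos: [491.3, 234.4, 80.6]
orientation: [0.0, 0.77, -0.638, -0.0]
contact_force: [0.1, 0.7, 1.1]
grip_width: 34.2
```

Run:
```python
from h import *
plan((491.7,235,18,-79.8))
p,d=snap('scene','s3'); cv2.imwrite('pics/c5.png',cv2.resize(p[170:340,180:380],None,fx=3.5,fy=3.5)[:,:,::-1])
```

```text
t 10.93 tcp [491.3 234.4  80.6] th -79.3 tilt [-0.01 -0.  ] F [0.1 0.7 1.1] w 34.2
slide [-0.5 -0.6 62.6] len 63 turn [0.  0.  0.5]
```

View pics/c5.png

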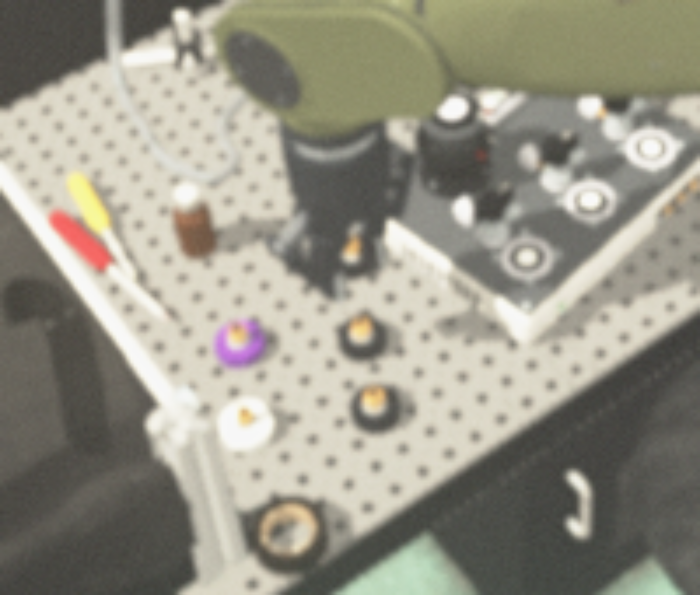

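The upper head A has been knocked right, now at about (281,241) in the scene view. B is unchanged, so I'll go down on it.

Request:
apply_moves([
  {"slide": [-0.5,-0.5,31],"angular": [0,0,0.5]},
  {"slide": [0,0,20],"angular": [0,0,0]},
  {"slide": [0,0,11],"angular": [0,0,0]},
  {"slide": [0,0,0],"angular": [0,0,0]},
])

```text
time: 11.48
tcp_pos: [491.1, 234.8, 17.7]
orientation: [0.001, 0.767, -0.642, -0.0]
contact_force: [0.6, -0.2, 0.5]
grip_width: 34.2
```

Request:
apply_moves([
  {"slide": [0,0,0],"angular": [0,0,0]},
  {"slide": [0,0,0],"angular": [0,0,0]},
  {"slide": [0,0,0],"angular": [0,0,0]},
], hand=-1, newtons=60)

```text
time: 11.85
tcp_pos: [492.4, 235.3, 19.5]
orientation: [-0.001, 0.767, -0.642, 0.001]
contact_force: [-0.3, -0.8, 4.7]
grip_width: 9.7
```

Request:
apply_moves([
  {"slide": [0,0,-40],"angular": [0,0,0]},
  {"slide": [0,0,-50],"angular": [0,0,0]},
  {"slide": [0,0,-50],"angular": [0,0,0]},
  {"slide": [0,0,0],"angular": [0,0,0]},
  {"slide": [0,0,0],"angular": [0,0,0]},
])

```text
time: 12.48
tcp_pos: [490.8, 234.8, 157.4]
orientation: [0.001, 0.767, -0.642, -0.0]
contact_force: [-0.6, 0.1, -1.7]
grip_width: 10.3
```

Run:
```python
from h import *
p1=srcxy(S,-55,80); print(p1)
plan((*p1,159,-79.8),(*p1,65,-79.8))
p,d=snap('scene','s4'); cv2.imwrite('pics/c6.png',cv2.resize(p[170:340,180:380],None,fx=3.5,fy=3.5)[:,:,::-1])
```

```text
[450.20408954  99.19759861]
t 12.47 tcp [490.8 234.8 157.4] th -79.9 tilt [-0.07 -0.02] F [-0.6  0.1 -1.7] w 10.3
slide [126.3  63.8  -1.5] len 142 turn [ 0.1 -0.  -0.1]
slide [ 0.  0. 94.] len 94 turn [0. 0. 0.]
```

View pics/c6.png

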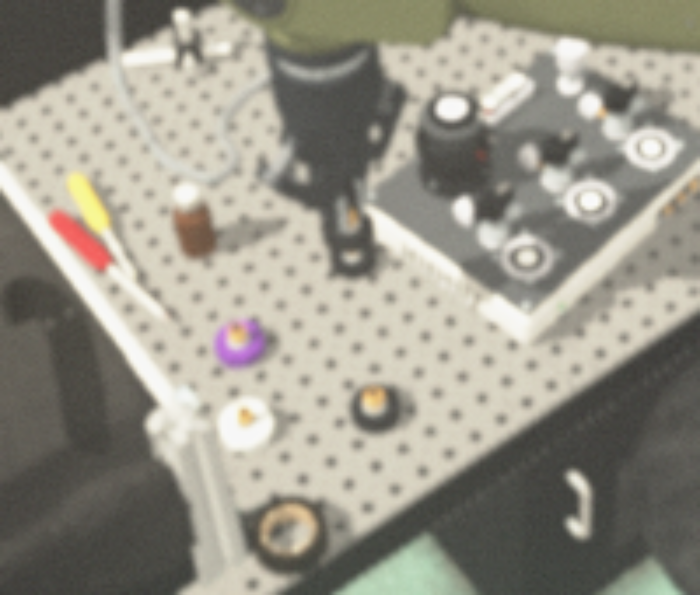

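Request:
apply_moves([
  {"slide": [32,16,0],"angular": [0,0,0]},
  {"slide": [32,16,0],"angular": [0,0,0]},
  {"slide": [32,16,0],"angular": [0,0,0]},
  {"slide": [30.3,15.8,0],"angular": [0,0,0]},
  {"slide": [0,0,30],"angular": [0,0,0]},
  {"slide": [0,0,30],"angular": [0,0,0]},
  {"slide": [0,0,0],"angular": [0,0,0]},
  {"slide": [0,0,0],"angular": [0,0,0]},
])

```text
time: 13.52
tcp_pos: [450.7, 99.5, 98.2]
orientation: [0.0, 0.767, -0.642, -0.0]
contact_force: [0.7, -0.0, -0.8]
grip_width: 8.5
```

Run:
```python
from h import *
p1=srcxy(S,-55,80)
plan((*p1,64,-79.8))
p,d=snap('scene','s5'); cv2.imwrite('pics/c7.png',cv2.resize(p[170:340,210:410],None,fx=3.5,fy=3.5)[:,:,::-1])
p,d=snap('top','t5'); cv2.imwrite('pics/c8.png',cv2.resize(p[130:270,190:400],None,fx=3.5,fy=3.5)[:,:,::-1])
```

```text
t 13.53 tcp [450.7  99.5  98.2] th -79.9 tilt [-0.06 -0.  ] F [ 0.7 -0.  -0.8] w 8.5
slide [ 0.2  0.5 34.2] len 34 turn [ 0.1  0.  -0.1]
```

View pics/c7.png

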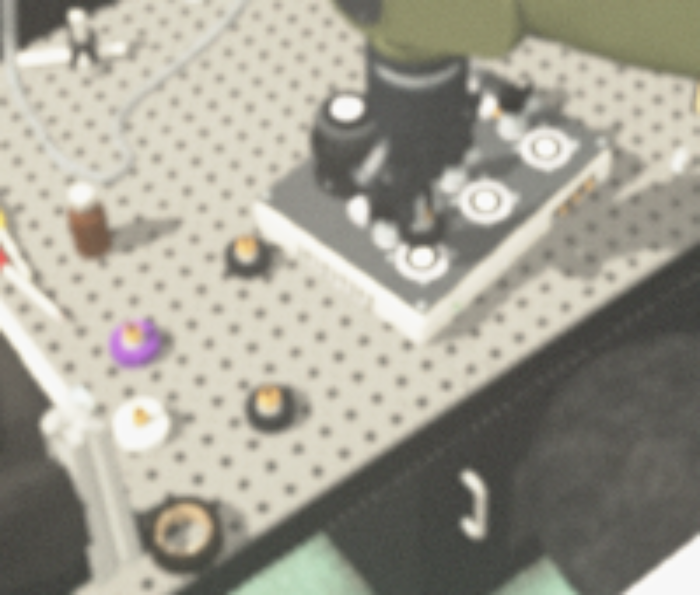

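View pics/c8.png

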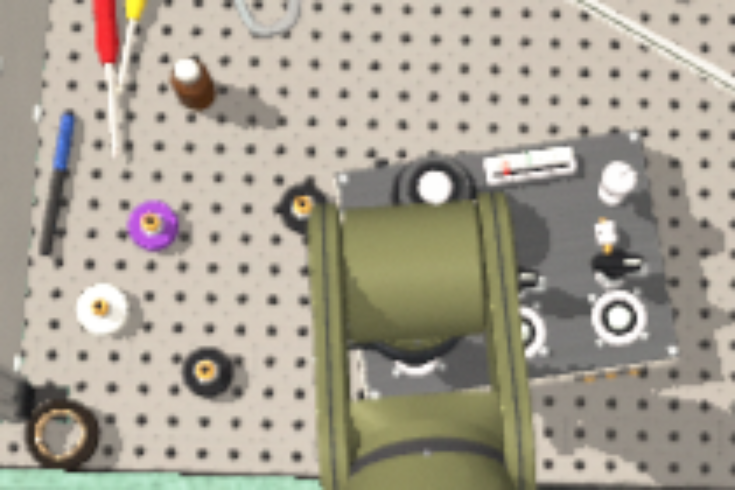

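Request:
apply_moves([
  {"slide": [0.2,0.4,17],"angular": [0,0,0]},
  {"slide": [0,0,12],"angular": [0,0,0]},
  {"slide": [0,0,5],"angular": [0,0,0]},
  {"slide": [0,0,0],"angular": [0,0,0]},
  {"slide": [0,0,0],"angular": [0,0,0]},
])

```text
time: 14.25
tcp_pos: [450.5, 99.2, 64.5]
orientation: [0.0, 0.767, -0.642, -0.0]
contact_force: [-2.9, 0.6, 2.8]
grip_width: 8.8
```

Run:
```python
from h import *
p1=srcxy(S,-55,80)
plan((*p1,64,-79.8))
p,d=snap('scene','s6'); cv2.imwrite('pics/c9.png',cv2.resize(p[200:280,280:400],None,fx=6,fy=6,interpolation=cv2.INTER_CUBIC)[:,:,::-1])
```

```text
t 14.25 tcp [450.5  99.2  64.5] th -79.9 tilt [-0.03 -0.  ] F [-2.9  0.6  2.8] w 8.8
slide [-0.   0.3  0.5] len 1 turn [ 0.   0.  -0.1]
```

View pics/c9.png

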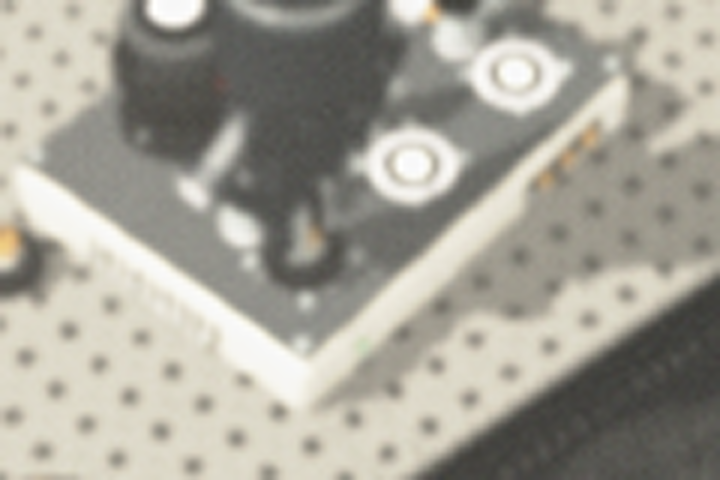

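Request:
apply_moves([
  {"slide": [0,0,0],"angular": [0,0,0]},
  {"slide": [0,0,0],"angular": [0,0,0]},
], hand=-0.4)

```text
time: 14.55
tcp_pos: [450.6, 99.2, 64.2]
orientation: [-0.0, 0.767, -0.642, 0.0]
contact_force: [-0.3, 0.5, -0.1]
grip_width: 25.9
```

Request:
apply_moves([
  {"slide": [0,0,-40],"angular": [0,0,0]},
  {"slide": [0,0,-40],"angular": [0,0,0]},
  {"slide": [8,-43,0],"angular": [0,0,0]},
  {"slide": [8,-43,0],"angular": [0,0,0]},
  {"slide": [0,0,0],"angular": [0,0,0]},
])

```text
time: 15.18
tcp_pos: [539.9, 98.3, 144.1]
orientation: [-0.0, 0.766, -0.642, 0.0]
contact_force: [-0.4, 0.7, -0.6]
grip_width: 25.4
```

Run:
```python
from h import *
k1=srcxy(S,-19,80)
plan((*k1,160,-79.8))
p,d=snap('scene','s7'); cv2.imwrite('pics/c10.png',cv2.resize(p[190:280,270:400],None,fx=6,fy=6,interpolation=cv2.INTER_CUBIC)[:,:,::-1])
q=tosrc(cloud('scene',d)); m=(abs(q[...,0]+55)<22)&(abs(q[...,1]-80)<22)&(q[...,2]>9)&(q[...,2]<18); print(m.sum(),q[m].mean(0),q[m].min(0),q[m].max(0))
A=np.c_[q[m][:,:2],np.ones(m.sum())]; print(np.linalg.lstsq(A,q[m][:,2],rcond=None)[0])
```

```text
t 15.18 tcp [539.9  98.3 144.1] th -79.9 tilt [ 0.01 -0.  ] F [-0.4  0.7 -0.6] w 25.4
slide [-16.6  52.2 -15.9] len 57 turn [-0.  -0.  -0.1]
99 [-56.97320717  83.73729161  14.21006564] [-74.11021261  59.17541475   9.11336014] [-35.51609777 101.48068905  17.9657884 ]
[-1.67949825e-03 -3.91892106e-02  1.73959776e+01]
```

View pics/c10.png

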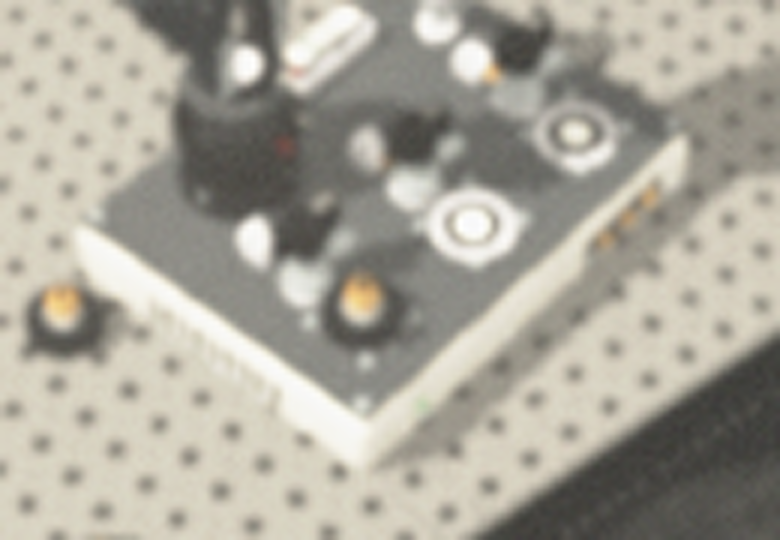

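Run:
```python
from h import *
p,d=load('s7')
H=[h for h in heads('scene',p) if 270<h[0][0]<400 and 200<h[0][1]<270]; print(H)
for h in H: print(tosrc(ray('scene',*h[0],69)[None]).round(1), ray('scene',*h[0],24).round(1))
# dark puck contour
g=cv2.cvtColor(p,cv2.COLOR_RGB2GRAY); print(proj('scene',[*srcxy(S,-55,80),59]),proj('scene',[*srcxy(S,-55,80),69]),proj('scene',[*srcxy(S,-55,80),45]))
p,d=load('t5');print([ (h,ray('top',*h[0],24).round(1)) for h in heads('top',p) if 240<h[0][0]<300 and 170<h[0][1]<250])
```

```text
[([329.8, 238.3], 19), ([279.7, 239.4], 20)]
[[-55.   81.1  24. ]] [479.6  77.4  24. ]
[[ 47.  176.2  24. ]] [566.9 194.2  24. ]
[330.0856658  240.37631334] [330.06387806 238.08894349] [330.11576341 243.53609001]
[(([276.3, 188.1], 24), array([565., 194.,  24.])), (([248.0, 235.3], 21), array([429.3, 265.8,  24. ]))]
```

Request:
apply_moves([
  {"slide": [-16.6,52.2,0],"angular": [0,0,0]},
  {"slide": [0,0,0],"angular": [0,0,-10]},
  {"slide": [0,0,0],"angular": [0,0,-10]},
  {"slide": [0,0,0],"angular": [0,0,-10]},
  {"slide": [0,0,0],"angular": [0,0,-10]},
  {"slide": [0,0,0],"angular": [0,0,-10]},
  {"slide": [0,0,10],"angular": [0,0,-10]},
  {"slide": [0,0,10],"angular": [0,0,-10]},
], hand=-0.2)

```text
time: 16.23
tcp_pos: [482.4, 105.7, 123.8]
orientation: [-0.0, 0.997, -0.083, -0.0]
contact_force: [0.3, -0.2, -0.6]
grip_width: 33.9
```

Request:
apply_moves([
  {"slide": [0,0,0],"angular": [0,0,-10]},
  {"slide": [0,0,0],"angular": [0,0,0]},
  {"slide": [0,0,0],"angular": [0,0,0]},
])

```text
time: 16.6
tcp_pos: [483.2, 105.7, 124.4]
orientation: [-0.0, 1.0, -0.0, 0.0]
contact_force: [0.3, 0.1, -1.4]
grip_width: 34.2
```

Run:
```python
from h import *
k1=srcxy(S,-19,80)
plan((*k1,80,0.4))
```

```text
t 16.6 tcp [483.2 105.7 124.4] th -0.0 tilt [0.01 0.  ] F [ 0.3  0.1 -1.4] w 34.2
slide [ 2.5  0.2 44.4] len 44 turn [-0.  -0.  -0.4]
```

Request:
apply_moves([
  {"slide": [2,0,22],"angular": [0,0,-0.4]},
  {"slide": [0,0,22],"angular": [0,0,0]},
  {"slide": [0,0,0],"angular": [0,0,0]},
  {"slide": [0,0,0],"angular": [0,0,0]},
])

```text
time: 17.1
tcp_pos: [486.1, 105.8, 81.2]
orientation: [-0.0, 1.0, 0.004, 0.001]
contact_force: [-0.2, -0.8, -0.1]
grip_width: 34.3
```

Request:
apply_moves([
  {"slide": [0,0,0],"angular": [0,0,0]},
  {"slide": [0,0,0],"angular": [0,0,0]},
  {"slide": [0,0,0],"angular": [0,0,0]},
], hand=-1, newtons=50)

```text
time: 17.48
tcp_pos: [484.9, 105.9, 81.7]
orientation: [-0.0, 1.0, 0.004, -0.001]
contact_force: [-7.6, 0.1, 7.4]
grip_width: 10.6
```

Request:
apply_moves([
  {"slide": [0,0,0],"angular": [0,0,10]},
  {"slide": [0,0,0],"angular": [0,0,10]},
  {"slide": [0,0,0],"angular": [0,0,10]},
  {"slide": [0,0,0],"angular": [0,0,10]},
  {"slide": [0,0,0],"angular": [0,0,10]},
  {"slide": [0,0,0],"angular": [0,0,10]},
  {"slide": [0,0,0],"angular": [0,0,10]},
  {"slide": [0,0,0],"angular": [0,0,10]},
])

```text
time: 18.48
tcp_pos: [486.3, 104.6, 81.8]
orientation: [0.001, 0.767, -0.641, 0.001]
contact_force: [-2.1, -4.6, 4.3]
grip_width: 10.7
```

Request:
apply_moves([
  {"slide": [0,0,0],"angular": [0,0,0]},
  {"slide": [0,0,0],"angular": [0,0,0]},
  {"slide": [0,0,0],"angular": [0,0,0]},
], hand=-0.2)

```text
time: 18.85
tcp_pos: [485.8, 105.9, 80.5]
orientation: [-0.0, 0.769, -0.639, 0.0]
contact_force: [0.0, 0.2, 0.7]
grip_width: 34.5
```

Request:
apply_moves([
  {"slide": [0,0,-40],"angular": [0,0,0]},
  {"slide": [0,0,-40],"angular": [0,0,0]},
  {"slide": [-40,0,0],"angular": [0,0,0]},
  {"slide": [-40,0,0],"angular": [0,0,0]},
  {"slide": [0,0,0],"angular": [0,0,0]},
  {"slide": [0,0,0],"angular": [0,0,0]},
])

```text
time: 19.6
tcp_pos: [471.0, 184.2, 160.1]
orientation: [0.0, 0.769, -0.639, 0.0]
contact_force: [0.6, -0.1, -0.1]
grip_width: 34.5
```

Run:
```python
from h import *
p,d=snap('scene','s8'); cv2.imwrite('pics/c11.png',cv2.resize(p[190:300,270:400],None,fx=5,fy=5,interpolation=cv2.INTER_CUBIC)[:,:,::-1])
for n in ('scene','top'):
    p,d=(p,d) if n=='scene' else snap('top','t8'); print(n,[(h,ray(n,*h[0],24).round(1)) for h in heads(n,p) if 245<h[0][0]<300 and 175<h[0][1]<300])
plan((566,194,160,-79.8),(429.5,264.5,160,-79.8))
```

```text
scene [(([279.7, 239.4], 18), array([566.9, 194.2,  24. ])), (([247.5, 265.0], 10), array([546.1, 315.8,  24. ])), (([286.5, 282.7], 24), array([430.5, 263.9,  24. ])), (([249.8, 288.5], 10), array([475.9, 351.2,  24. ]))]
top [(([276.3, 269.1], 12), array([339.5, 183.6,  24. ])), (([282.5, 283.8], 10), array([300.6, 165.1,  24. ]))]
t 19.7 tcp [471.2 183.7 160.1] th -79.5 tilt [-0.01 -0.02] F [ 0.  -0.2  0.5] w 34.0
slide [  7.1 -95.1   0.1] len 95 turn [ 0.  -0.   0.3]
slide [-93.6 121.9   0. ] len 154 turn [0. 0. 0.]
```

View pics/c11.png

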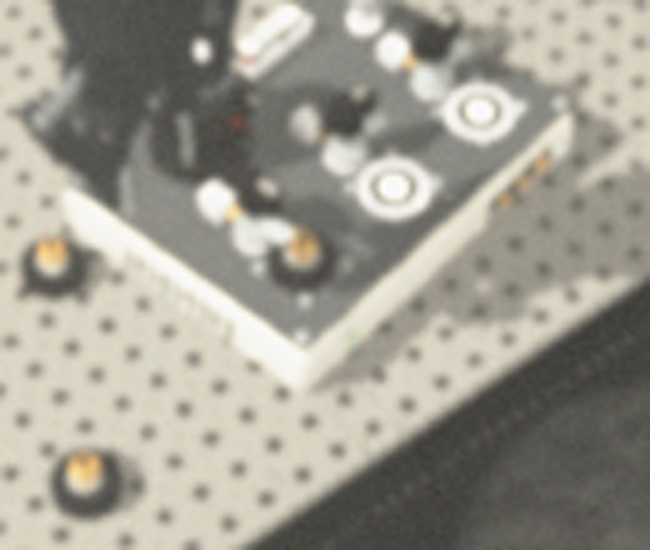

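Keeper 1's toe lies over the seated head. Next is head A at (566,194) mm, the black one at (280,239) in the scene view.

Request:
apply_moves([
  {"slide": [3.5,-47.5,0],"angular": [0,0,0.3]},
  {"slide": [3.5,-47.5,0],"angular": [0,0,0]},
  {"slide": [0,0,40],"angular": [0,0,0]},
  {"slide": [0,0,40],"angular": [0,0,0]},
  {"slide": [0,0,20],"angular": [0,0,0]},
  {"slide": [0,0,0],"angular": [0,0,0]},
  {"slide": [0,0,0],"angular": [0,0,0]},
])

```text
time: 20.58
tcp_pos: [567.1, 194.7, 62.2]
orientation: [-0.001, 0.767, -0.641, 0.001]
contact_force: [-0.0, 0.5, 0.0]
grip_width: 33.8
```

Run:
```python
from h import *
plan((566,194,18,-79.8))
```

```text
t 20.57 tcp [567.1 194.7  62.2] th -79.8 tilt [0.16 0.04] F [-0.   0.5  0. ] w 33.8
slide [ 0.5  1.3 44.2] len 44 turn [-0.2  0.   0. ]
```

Request:
apply_moves([
  {"slide": [0.3,0.6,22],"angular": [0,0,0]},
  {"slide": [0,0,15],"angular": [0,0,0]},
  {"slide": [0,0,6],"angular": [0,0,0]},
  {"slide": [0,0,0],"angular": [0,0,0]},
])

```text
time: 21.08
tcp_pos: [566.4, 196.2, 18.6]
orientation: [-0.002, 0.767, -0.641, 0.0]
contact_force: [0.5, 6.1, -2.7]
grip_width: 34.2
```

Request:
apply_moves([
  {"slide": [0,0,0],"angular": [0,0,0]},
  {"slide": [0,0,0],"angular": [0,0,0]},
  {"slide": [0,0,0],"angular": [0,0,0]},
], hand=-1, newtons=60)

```text
time: 21.45
tcp_pos: [566.0, 194.4, 18.5]
orientation: [-0.001, 0.767, -0.641, 0.0]
contact_force: [-1.4, 1.2, 6.0]
grip_width: 9.2
```

Request:
apply_moves([
  {"slide": [0,0,-40],"angular": [0,0,0]},
  {"slide": [0,0,-50],"angular": [0,0,0]},
  {"slide": [0,0,-60],"angular": [0,0,0]},
  {"slide": [0,0,0],"angular": [0,0,0]},
  {"slide": [0,0,0],"angular": [0,0,0]},
])

```text
time: 22.08
tcp_pos: [564.5, 193.8, 166.2]
orientation: [0.001, 0.767, -0.641, -0.0]
contact_force: [1.0, 0.1, -1.5]
grip_width: 8.8
```

Run:
```python
from h import *
p3=srcxy(S,-55,-80); print(p3)
plan((*p3,168,-79.8),(*p3,64,-79.8))
```

```text
[478.53393422 -58.27436683]
t 22.07 tcp [564.5 193.8 166.2] th -79.8 tilt [-0.09 -0.03] F [ 1.   0.1 -1.5] w 8.8
slide [232.8 129.3  -1.5] len 266 turn [ 0.1 -0.   0. ]
slide [  0.   0. 104.] len 104 turn [0. 0. 0.]
```

Request:
apply_moves([
  {"slide": [39,21.5,0],"angular": [0,0,0]},
  {"slide": [39,21.5,0],"angular": [0,0,0]},
  {"slide": [39,21.5,0],"angular": [0,0,0]},
  {"slide": [39,21.5,0],"angular": [0,0,0]},
  {"slide": [39,21.5,0],"angular": [0,0,0]},
  {"slide": [37.8,21.3,0],"angular": [0,0,0]},
  {"slide": [0,0,30],"angular": [0,0,0]},
  {"slide": [0,0,30],"angular": [0,0,0]},
])

```text
time: 23.08
tcp_pos: [477.8, -58.2, 104.0]
orientation: [0.001, 0.767, -0.642, -0.002]
contact_force: [-0.4, 0.6, -2.2]
grip_width: 9.6
```

Request:
apply_moves([
  {"slide": [0,0,15],"angular": [0,0,0]},
  {"slide": [0,0,0],"angular": [0,0,0]},
  {"slide": [0,0,0],"angular": [0,0,0]},
])

```text
time: 23.45
tcp_pos: [480.4, -57.8, 92.9]
orientation: [-0.0, 0.767, -0.641, 0.0]
contact_force: [0.4, -0.6, -0.6]
grip_width: 9.5
```

Run:
```python
from h import *
p3=srcxy(S,-55,-80)
plan((*p3,64,-79.8))
p,d=snap('scene','s9'); cv2.imwrite('pics/c12.png',cv2.resize(p[180:280,290:420],None,fx=6,fy=6,interpolation=cv2.INTER_CUBIC)[:,:,::-1])
```

```text
t 23.45 tcp [480.4 -57.8  92.9] th -79.8 tilt [ 0.05 -0.02] F [ 0.4 -0.6 -0.6] w 9.5
slide [ 0.1  1.9 28.9] len 29 turn [-0. -0.  0.]
```

View pics/c12.png

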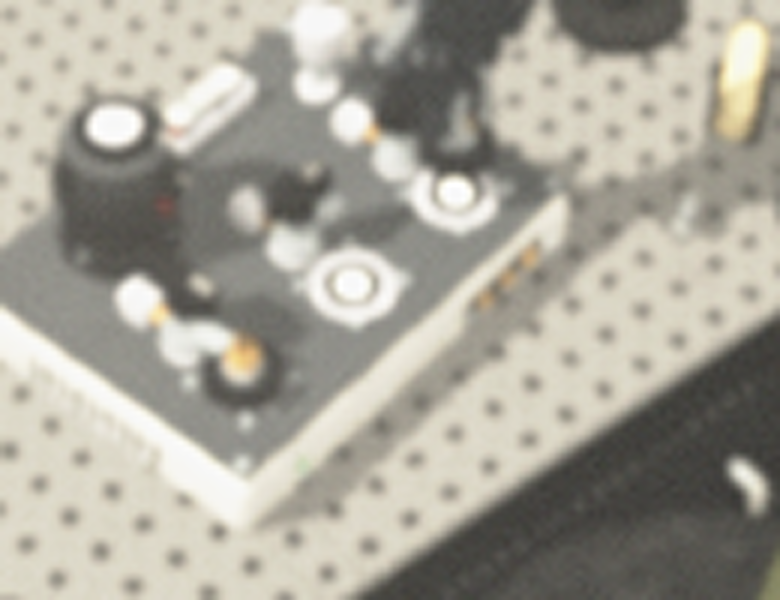

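Request:
apply_moves([
  {"slide": [0.2,1.3,15],"angular": [0,0,0]},
  {"slide": [0,0,9],"angular": [0,0,0]},
  {"slide": [0,0,4.5],"angular": [0,0,0]},
  {"slide": [0,0,0],"angular": [0,0,0]},
  {"slide": [0,0,0],"angular": [0,0,0]},
])

```text
time: 24.12
tcp_pos: [478.6, -58.2, 63.7]
orientation: [-0.0, 0.767, -0.641, 0.0]
contact_force: [-0.4, 0.4, -1.6]
grip_width: 9.1
```

Request:
apply_moves([
  {"slide": [0,0,0],"angular": [0,0,0]},
  {"slide": [0,0,0],"angular": [0,0,0]},
], hand=-0.4)

```text
time: 24.38
tcp_pos: [478.8, -58.3, 64.1]
orientation: [-0.0, 0.767, -0.641, 0.0]
contact_force: [-0.0, 0.4, 0.9]
grip_width: 25.4
```

Request:
apply_moves([
  {"slide": [0,0,-40],"angular": [0,0,0]},
  {"slide": [0,0,-30],"angular": [0,0,0]},
  {"slide": [0,-36,0],"angular": [0,0,0]},
  {"slide": [0,0,0],"angular": [0,0,-10]},
  {"slide": [0,0,0],"angular": [0,0,-10]},
  {"slide": [0,0,0],"angular": [0,0,-10]},
  {"slide": [0,0,0],"angular": [0,0,-10]},
], hand=-0.2)

```text
time: 25.25
tcp_pos: [514.1, -51.8, 134.0]
orientation: [-0.0, 0.941, -0.338, 0.0]
contact_force: [-0.1, 0.5, 0.0]
grip_width: 34.2
```

Run:
```python
from h import *
k3=srcxy(S,-19,-80)
plan((*k3,120,0.4))
p,d=snap('scene','s10'); cv2.imwrite('pics/c13.png',cv2.resize(p[180:280,290:420],None,fx=6,fy=6,interpolation=cv2.INTER_CUBIC)[:,:,::-1])
H=[h for h in heads('scene',p) if 270<h[0][0]<400 and 180<h[0][1]<270]
for h in H: print(h,tosrc(ray('scene',*h[0],69)[None]).round(1))
```

```text
t 25.25 tcp [514.1 -51.8 134. ] th -39.5 tilt [ 0.02 -0.  ] F [-0.1  0.5  0. ] w 34.2
slide [-0.1  0.1 14. ] len 14 turn [ -0.   -0.  -39.9]
([365.6, 206.7], 22) [[-54.  -79.5  24. ]]
([330.2, 238.4], 16) [[-56.   80.6  24. ]]
```

View pics/c13.png

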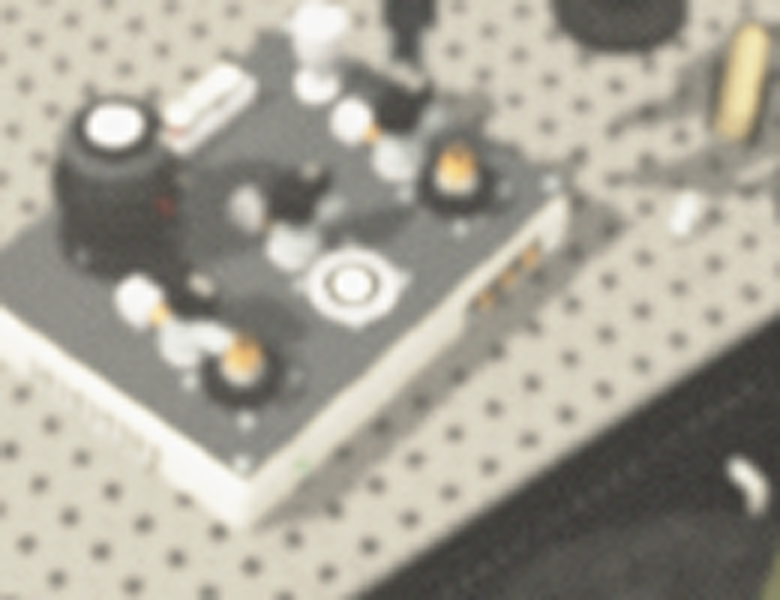

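The head is seated in port 3, within its pins, at source (-54,-79.5). Next I'll lock keeper 3.

Request:
apply_moves([
  {"slide": [0,0,0],"angular": [0,0,-10]},
  {"slide": [0,0,0],"angular": [0,0,-10]},
  {"slide": [0,0,0],"angular": [0,0,-10]},
  {"slide": [0,0,14],"angular": [0,0,-9.9]},
  {"slide": [0,0,20],"angular": [0,0,0]},
  {"slide": [0,0,19],"angular": [0,0,0]},
  {"slide": [0,0,0],"angular": [0,0,0]},
  {"slide": [0,0,0],"angular": [0,0,0]},
])

```text
time: 26.3
tcp_pos: [514.3, -51.9, 81.3]
orientation: [0.0, 1.0, 0.001, 0.0]
contact_force: [-0.2, -0.4, 0.8]
grip_width: 34.1
```

Request:
apply_moves([
  {"slide": [0,0,0],"angular": [0,0,0]},
  {"slide": [0,0,0],"angular": [0,0,0]},
  {"slide": [0,0,0],"angular": [0,0,0]},
], hand=-1, newtons=50)

```text
time: 26.68
tcp_pos: [513.6, -51.9, 82.0]
orientation: [0.0, 1.0, 0.001, -0.001]
contact_force: [-5.7, -0.1, 6.3]
grip_width: 10.5
```

Request:
apply_moves([
  {"slide": [0,0,0],"angular": [0,0,10]},
  {"slide": [0,0,0],"angular": [0,0,10]},
  {"slide": [0,0,0],"angular": [0,0,10]},
  {"slide": [0,0,0],"angular": [0,0,10]},
  {"slide": [0,0,0],"angular": [0,0,10]},
  {"slide": [0,0,0],"angular": [0,0,10]},
  {"slide": [0,0,0],"angular": [0,0,10]},
  {"slide": [0,0,0],"angular": [0,0,10]},
])

```text
time: 27.68
tcp_pos: [514.7, -52.8, 82.0]
orientation: [0.0, 0.765, -0.644, 0.001]
contact_force: [-0.1, -2.3, 1.9]
grip_width: 10.6
```

Request:
apply_moves([
  {"slide": [0,0,0],"angular": [0,0,0]},
  {"slide": [0,0,0],"angular": [0,0,0]},
  {"slide": [0,0,0],"angular": [0,0,0]},
], hand=-0.2)

```text
time: 28.05
tcp_pos: [514.0, -51.7, 80.9]
orientation: [-0.0, 0.767, -0.641, 0.0]
contact_force: [-0.3, 0.5, -0.1]
grip_width: 34.4
```

Request:
apply_moves([
  {"slide": [0,0,-40],"angular": [0,0,0]},
  {"slide": [0,0,-40],"angular": [0,0,0]},
  {"slide": [-40,0,0],"angular": [0,0,0]},
  {"slide": [-40,0,0],"angular": [0,0,0]},
  {"slide": [-40,0,0],"angular": [0,0,0]},
  {"slide": [-40,0,0],"angular": [0,0,0]},
  {"slide": [0,0,0],"angular": [0,0,0]},
  {"slide": [0,0,0],"angular": [0,0,0]},
])

```text
time: 29.05
tcp_pos: [485.9, 105.5, 160.8]
orientation: [0.0, 0.767, -0.642, 0.0]
contact_force: [-0.5, -0.6, -0.5]
grip_width: 34.1
```

Run:
```python
from h import *
for n in ('scene','top'):
    p,d=snap(n,n+'11'); print(n,[(h,ray(n,*h[0],24).round(1)) for h in heads(n,p) if 215<h[0][0]<300 and 175<h[0][1]<300])
p,d=load('scene11'); cv2.imwrite('pics/c14.png',cv2.resize(p[190:300,270:400],None,fx=5,fy=5,interpolation=cv2.INTER_CUBIC)[:,:,::-1])
plan((429.7,264.8,160,-79.8),(429.7,264.8,18,-79.8))
```

```text
scene [(([234.9, 235.4], 83), array([661.6, 289.1,  24. ])), (([247.5, 265.0], 10), array([546.1, 315.8,  24. ])), (([286.5, 282.6], 24), array([430.7, 263.7,  24. ])), (([249.8, 288.5], 10), array([475.9, 351.2,  24. ]))]
top [(([232.8, 193.1], 16), array([546.6, 315.1,  24. ])), (([218.1, 217.5], 14), array([476.3, 351.4,  24. ])), (([248.0, 235.3], 21), array([429.3, 265.8,  24. ])), (([298.7, 292.3], 6), array([279.4, 120.4,  24. ])), (([298.7, 295.8], 6), array([270.1, 120.1,  24. ]))]
t 29.15 tcp [486.  104.9 160.8] th -79.9 tilt [-0.   -0.01] F [-0.4  0.3  0.5] w 34.3
slide [-167.3   27.5    0.8] len 170 turn [ 0.  -0.  -0.1]
slide [  0.   0. 142.] len 142 turn [0. 0. 0.]
```

View pics/c14.png

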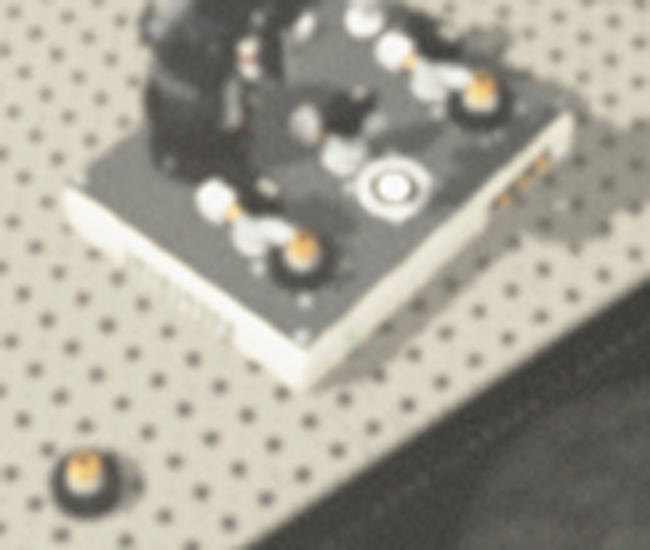

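Both outer keepers are locked. Head C is still at (429.7,264.8) mm, the black puck at (248,235) in the top view.

Request:
apply_moves([
  {"slide": [-42,7,0],"angular": [0,0,0]},
  {"slide": [-42,7,0],"angular": [0,0,0]},
  {"slide": [-42,7,0],"angular": [0,0,0]},
  {"slide": [-41.3,6.5,0],"angular": [0,0,0]},
  {"slide": [0,0,50],"angular": [0,0,0]},
  {"slide": [0,0,45],"angular": [0,0,0]},
  {"slide": [0,0,0],"angular": [0,0,0]},
  {"slide": [0,0,0],"angular": [0,0,0]},
])

```text
time: 30.15
tcp_pos: [430.8, 265.4, 67.4]
orientation: [-0.001, 0.766, -0.642, 0.0]
contact_force: [-0.0, 0.3, 1.1]
grip_width: 34.0
```

Run:
```python
from h import *
p,d=snap('scene','s12'); print([(h,ray('scene',*h[0],24).round(1)) for h in heads('scene',p) if 270<h[0][0]<300 and 260<h[0][1]<300])
plan((429.7,264.8,18,-79.8))
```

```text
[(([286.5, 282.6], 24), array([430.7, 263.7,  24. ]))]
t 30.2 tcp [431.3 265.9  68.2] th -79.9 tilt [0.2  0.09] F [-0.6  0.4  1.1] w 34.2
slide [ 0.8  2.  50.2] len 50 turn [-0.2  0.1 -0.1]
```

Request:
apply_moves([
  {"slide": [0.3,0.5,25],"angular": [0,0,0]},
  {"slide": [0,0,15],"angular": [0,0,0]},
  {"slide": [0,0,8],"angular": [0,0,0]},
  {"slide": [0,0,0],"angular": [0,0,0]},
])

```text
time: 30.7
tcp_pos: [429.0, 265.1, 17.8]
orientation: [0.0, 0.767, -0.642, -0.0]
contact_force: [-0.4, -0.4, 1.0]
grip_width: 34.2
```

Request:
apply_moves([
  {"slide": [0,0,0],"angular": [0,0,0]},
  {"slide": [0,0,0],"angular": [0,0,0]},
  {"slide": [0,0,0],"angular": [0,0,0]},
], hand=-1, newtons=60)

```text
time: 31.08
tcp_pos: [429.7, 265.5, 18.8]
orientation: [-0.001, 0.767, -0.642, 0.0]
contact_force: [-0.8, -0.3, 4.7]
grip_width: 8.9
```

Request:
apply_moves([
  {"slide": [0,0,-40],"angular": [0,0,0]},
  {"slide": [0,0,-50],"angular": [0,0,0]},
  {"slide": [0,0,-50],"angular": [0,0,0]},
  {"slide": [0,0,0],"angular": [0,0,0]},
  {"slide": [0,0,0],"angular": [0,0,0]},
])

```text
time: 31.7
tcp_pos: [428.3, 264.9, 156.8]
orientation: [0.001, 0.767, -0.642, -0.0]
contact_force: [-0.9, -0.2, -2.0]
grip_width: 9.1
```

Run:
```python
from h import *
p3=srcxy(S,-55,0); print(p3)
plan((*p3,159,-79.8),(*p3,64,-79.8))
```

```text
[464.36901188  20.46161589]
t 31.7 tcp [428.3 264.9 156.8] th -79.9 tilt [-0.08 -0.03] F [-0.9 -0.2 -2. ] w 9.1
slide [246.9   7.4  -2.1] len 247 turn [ 0.1 -0.  -0.1]
slide [ 0.  0. 95.] len 95 turn [0. 0. 0.]
```

Request:
apply_moves([
  {"slide": [41,1.1,0],"angular": [0,0,0]},
  {"slide": [41,1.1,0],"angular": [0,0,0]},
  {"slide": [41,1.1,0],"angular": [0,0,0]},
  {"slide": [41,1.1,0],"angular": [0,0,0]},
  {"slide": [41,1,0],"angular": [0,0,0]},
  {"slide": [41.5,1,0],"angular": [0,0,0]},
  {"slide": [0,0,30],"angular": [0,0,0]},
  {"slide": [0,0,35],"angular": [0,0,0]},
])

```text
time: 32.7
tcp_pos: [464.8, 20.7, 90.2]
orientation: [0.001, 0.766, -0.643, -0.001]
contact_force: [0.0, 0.2, -1.4]
grip_width: 9.0
```

Request:
apply_moves([
  {"slide": [0,0,0],"angular": [0,0,0]},
  {"slide": [0,0,0],"angular": [0,0,0]},
  {"slide": [0,0,0],"angular": [0,0,0]},
])

```text
time: 33.08
tcp_pos: [467.0, 21.5, 94.3]
orientation: [-0.001, 0.767, -0.642, 0.001]
contact_force: [0.3, -0.2, -1.5]
grip_width: 9.7
```

Run:
```python
from h import *
p3=srcxy(S,-55,0)
plan((*p3,64,-79.8))
p,d=snap('scene','s13'); cv2.imwrite('pics/c15.png',cv2.resize(p[180:280,290:420],None,fx=6,fy=6,interpolation=cv2.INTER_CUBIC)[:,:,::-1])
```

```text
t 33.08 tcp [467.   21.5  94.3] th -79.9 tilt [ 0.14 -0.01] F [ 0.3 -0.2 -1.5] w 9.7
slide [ 0.5  2.8 30.2] len 30 turn [-0.1 -0.  -0.1]
```

View pics/c15.png

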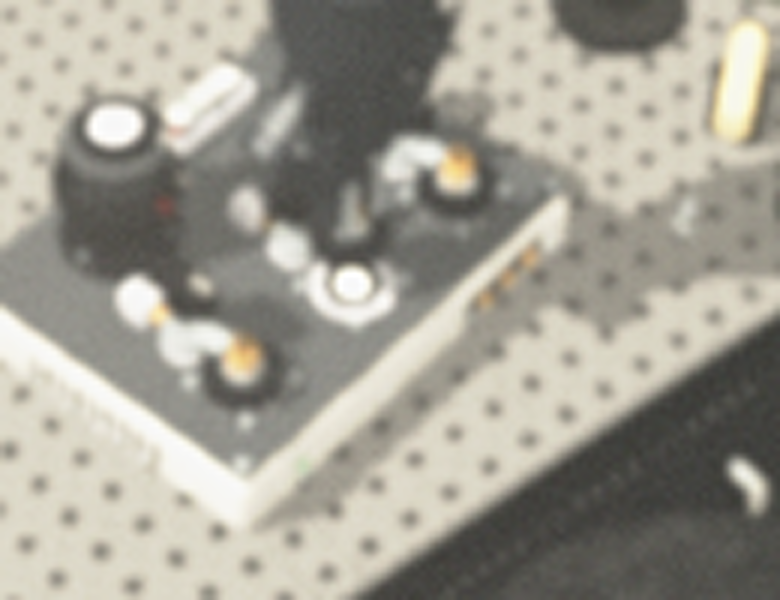

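Request:
apply_moves([
  {"slide": [0.2,1.3,15],"angular": [0,0,0]},
  {"slide": [0,0,10],"angular": [0,0,0]},
  {"slide": [0,0,0],"angular": [0,0,0]},
  {"slide": [0,0,0],"angular": [0,0,0]},
])

```text
time: 33.62
tcp_pos: [464.7, 21.0, 67.7]
orientation: [0.0, 0.767, -0.642, -0.0]
contact_force: [-0.0, -0.3, -1.6]
grip_width: 9.1
```

Run:
```python
from h import *
plan((*srcxy(S,-55,0),64,-79.8))
```

```text
t 33.62 tcp [464.7  21.   67.7] th -79.9 tilt [-0.01  0.  ] F [-0.  -0.3 -1.6] w 9.1
slide [0.4 0.4 3.7] len 4 turn [ 0.   0.  -0.1]
```

Request:
apply_moves([
  {"slide": [0.3,0.3,4],"angular": [0,0,0]},
  {"slide": [0,0,0],"angular": [0,0,0]},
  {"slide": [0,0,0],"angular": [0,0,0]},
])

```text
time: 34.0
tcp_pos: [464.5, 20.6, 63.9]
orientation: [-0.0, 0.767, -0.642, -0.0]
contact_force: [0.5, 0.1, -1.6]
grip_width: 9.5
```

Request:
apply_moves([
  {"slide": [0,0,0],"angular": [0,0,0]},
  {"slide": [0,0,0],"angular": [0,0,0]},
], hand=-0.4)

```text
time: 34.25
tcp_pos: [464.8, 20.6, 64.2]
orientation: [-0.0, 0.767, -0.642, 0.0]
contact_force: [-0.0, -0.6, -0.7]
grip_width: 26.0
```

Request:
apply_moves([
  {"slide": [0,0,-40],"angular": [0,0,0]},
  {"slide": [0,0,-30],"angular": [0,0,0]},
  {"slide": [0,-36,0],"angular": [0,0,0]},
  {"slide": [0,0,0],"angular": [0,0,-10]},
  {"slide": [0,0,0],"angular": [0,0,-10]},
  {"slide": [0,0,0],"angular": [0,0,-10]},
  {"slide": [0,0,0],"angular": [0,0,-10]},
], hand=-0.2)

```text
time: 35.12
tcp_pos: [500.1, 27.0, 134.0]
orientation: [-0.0, 0.941, -0.338, 0.0]
contact_force: [-0.5, -0.1, 0.1]
grip_width: 34.2
```

Run:
```python
from h import *
plan((*srcxy(S,-19,0),120,0.4))
p,d=snap('scene','s14'); cv2.imwrite('pics/c16.png',cv2.resize(p[180:280,290:420],None,fx=6,fy=6,interpolation=cv2.INTER_CUBIC)[:,:,::-1])
H=[h for h in heads('scene',p) if 270<h[0][0]<400 and 180<h[0][1]<270]
for h in H: print(h,tosrc(ray('scene',*h[0],69)[None]).round(1))
```

```text
t 35.12 tcp [500.1  27.  134. ] th -39.5 tilt [ 0.01 -0.  ] F [-0.5 -0.1  0.1] w 34.2
slide [-0.1  0.3 14. ] len 14 turn [ -0.   -0.  -39.9]
([366.0, 206.8], 19) [[-55.2 -79.9  24. ]]
([348.6, 221.9], 25) [[-55.   -0.2  24. ]]
([330.2, 238.4], 16) [[-56.   80.6  24. ]]
```

View pics/c16.png

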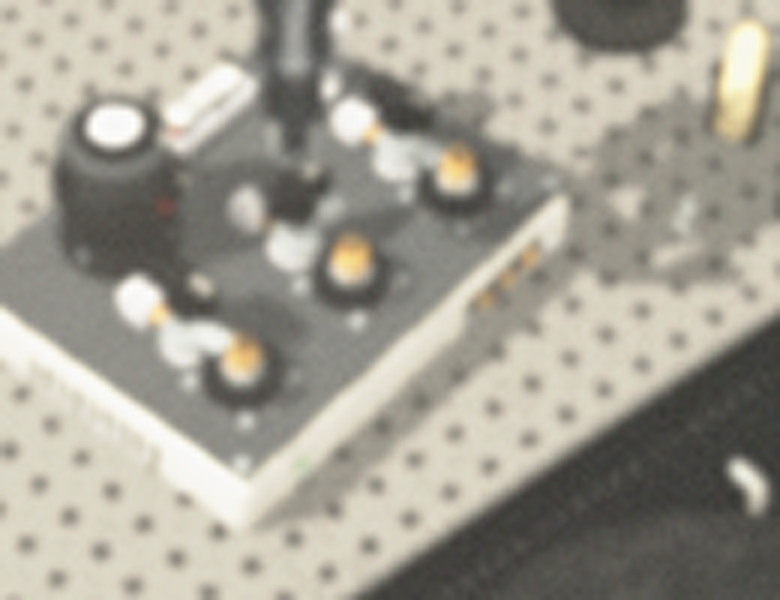

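All three heads are seated. Next I'll lock keeper 2.

Request:
apply_moves([
  {"slide": [0,0,0],"angular": [0,0,-10]},
  {"slide": [0,0,0],"angular": [0,0,-10]},
  {"slide": [0,0,0],"angular": [0,0,-10]},
  {"slide": [0,0,14],"angular": [0,0,-9.9]},
  {"slide": [0,0,20],"angular": [0,0,0]},
  {"slide": [0,0,19],"angular": [0,0,0]},
  {"slide": [0,0,0],"angular": [0,0,0]},
  {"slide": [0,0,0],"angular": [0,0,0]},
])

```text
time: 36.17
tcp_pos: [500.3, 26.9, 81.3]
orientation: [0.0, 1.0, -0.0, 0.0]
contact_force: [0.3, -0.7, -0.1]
grip_width: 34.0
```

Request:
apply_moves([
  {"slide": [0,0,0],"angular": [0,0,0]},
  {"slide": [0,0,0],"angular": [0,0,0]},
  {"slide": [0,0,0],"angular": [0,0,0]},
], hand=-1, newtons=50)

```text
time: 36.55
tcp_pos: [499.2, 26.9, 82.0]
orientation: [0.0, 1.0, 0.0, -0.001]
contact_force: [-6.7, -0.0, 6.6]
grip_width: 10.9
```

Request:
apply_moves([
  {"slide": [0,0,0],"angular": [0,0,10]},
  {"slide": [0,0,0],"angular": [0,0,10]},
  {"slide": [0,0,0],"angular": [0,0,10]},
  {"slide": [0,0,0],"angular": [0,0,10]},
  {"slide": [0,0,0],"angular": [0,0,10]},
  {"slide": [0,0,0],"angular": [0,0,10]},
  {"slide": [0,0,0],"angular": [0,0,10]},
  {"slide": [0,0,0],"angular": [0,0,10]},
])

```text
time: 37.55
tcp_pos: [500.5, 25.9, 82.0]
orientation: [0.0, 0.764, -0.645, 0.001]
contact_force: [-2.0, -2.9, 2.4]
grip_width: 10.2
```

Request:
apply_moves([
  {"slide": [0,0,0],"angular": [0,0,0]},
  {"slide": [0,0,0],"angular": [0,0,0]},
  {"slide": [0,0,0],"angular": [0,0,0]},
], hand=-0.2)

```text
time: 37.92
tcp_pos: [500.0, 27.1, 80.9]
orientation: [-0.0, 0.767, -0.642, 0.0]
contact_force: [0.0, -0.4, -0.4]
grip_width: 34.3
```

Request:
apply_moves([
  {"slide": [0,0,-50],"angular": [0,0,0]},
  {"slide": [0,0,-50],"angular": [0,0,0]},
  {"slide": [0,0,-30],"angular": [0,0,0]},
  {"slide": [50,0,0],"angular": [0,0,0]},
  {"slide": [50,0,0],"angular": [0,0,0]},
  {"slide": [50,0,0],"angular": [0,0,0]},
  {"slide": [50,0,0],"angular": [0,0,0]},
  {"slide": [50,0,0],"angular": [0,0,0]},
])

```text
time: 38.92
tcp_pos: [543.1, -218.0, 211.6]
orientation: [-0.003, 0.766, -0.642, -0.003]
contact_force: [-5.3, 52.7, 9.4]
grip_width: 34.3
```

Run:
```python
from h import *
for n in ('scene','top'): snap(n,n+'15')
p,d=load('scene15'); cv2.imwrite('pics/c17.png',cv2.resize(p[180:280,290:420],None,fx=6,fy=6,interpolation=cv2.INTER_CUBIC)[:,:,::-1])
p,d=load('top15'); cv2.imwrite('pics/c18.png',cv2.resize(p[155:255,275:400],None,fx=6,fy=6,interpolation=cv2.INTER_CUBIC)[:,:,::-1])
plan((*srcxy(S,51,51),180,0))
```

```text
t 39.02 tcp [ 544.9 -223.4  213.2] th -80.1 tilt [ 0.23 -0.16] F [ 0.7 -4.8  7.5] w 34.0
slide [-305.7  -68.    32.4] len 315 turn [ -0.   -0.3 -80.1]
```

View pics/c17.png

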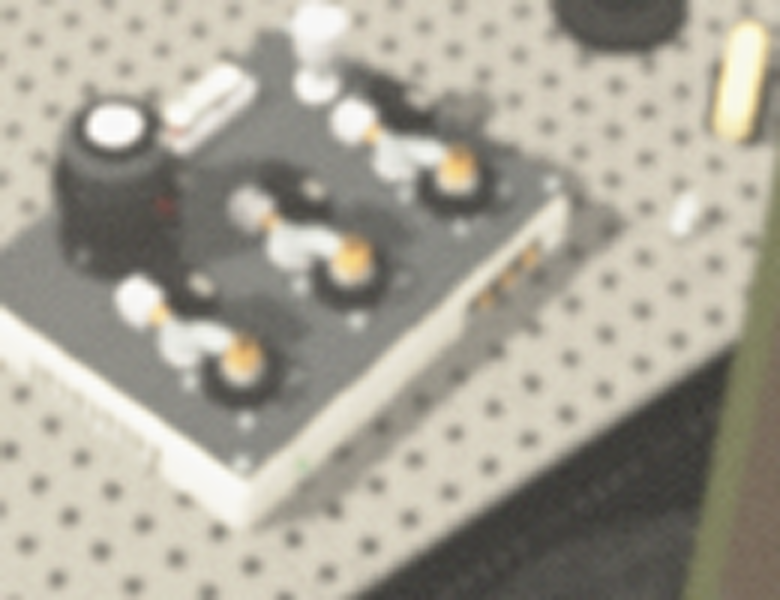

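View pics/c18.png

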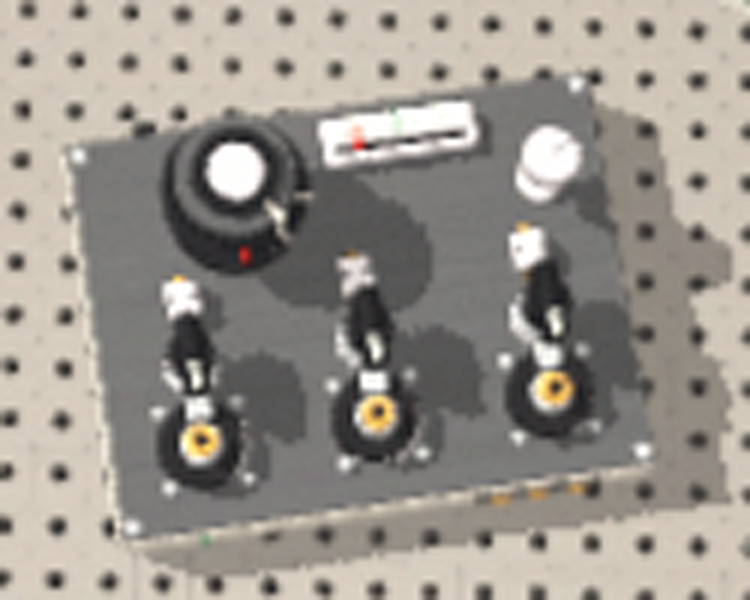

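The white line and mark put the collar at the half stop (line at about (320,193), red mark at (315,197)), and all three toes are over their heads. That retreat ran into the rotation stage: the force read about 53 N at the end of the move. I'll lift straight off now and keep higher there.

Request:
apply_moves([
  {"slide": [0,0,-40],"angular": [0,0,0]},
  {"slide": [0,0,-40],"angular": [0,0,0]},
  {"slide": [0,0,0],"angular": [0,0,0]},
  {"slide": [0,0,0],"angular": [0,0,0]},
], hand=0.6)

```text
time: 39.52
tcp_pos: [543.2, -219.1, 290.2]
orientation: [0.0, 0.766, -0.642, -0.0]
contact_force: [-0.7, -0.0, -0.1]
grip_width: 68.6
```

Run:
```python
from h import *
for n in ('scene','top'): snap(n,n+'16')
p,d=load('top15');X=cloud('top',d);m=(X[...,1]<-150)&(X[...,1]>-330)&(X[...,0]>380)&(X[...,0]<700)&(X[...,2]>150)&(X[...,2]<240); print(m.sum(),X[m].min(0) if m.any() else 0,X[m].max(0) if m.any() else 0)
p,d=load('top0');X=cloud('top',d);m=(X[...,1]<-100)&(X[...,1]>-330)&(X[...,0]>380)&(X[...,0]<700)&(X[...,2]>60)&(X[...,2]<240); print(m.sum(),X[m].min(0),X[m].max(0))
plan((*srcxy(S,51,51),292,-79.8),(*srcxy(S,51,51),92,-79.8))
```

```text
0 0 0
2094 [ 448.11836203 -329.81580596   79.86883904] [ 675.40187056 -100.90743088  218.85349239]
t 39.62 tcp [ 542.7 -218.8  288.8] th -80.0 tilt [-0.16  0.08] F [ 0.3  0.7 -0.3] w 68.5
slide [-300.6  -70.4   -2.8] len 309 turn [ 0.1  0.1 -0.2]
slide [  0.   0. 200.] len 200 turn [0. 0. 0.]
```

View pics/top16.png

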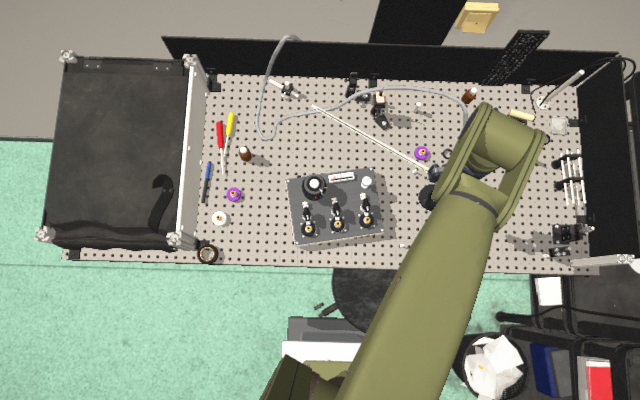

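View pics/scene16.png

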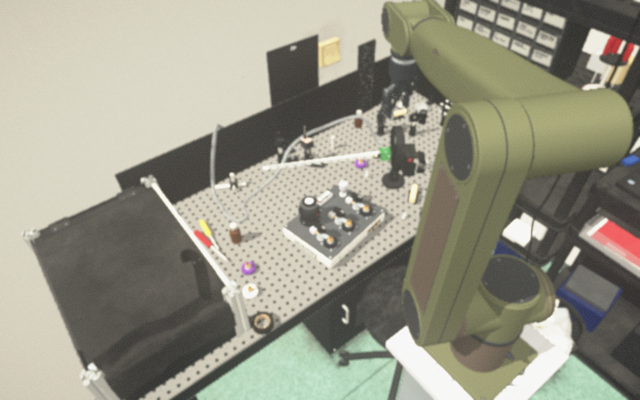

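The bench is undisturbed and the stage still stands where it was. Next I'll refine the barrel and trim axes.

Run:
```python
from h import *
for n in ('top','scene'):
    p,d=load(n+'15'); Q=tosrc(cloud(n,d)); hsv=cv2.cvtColor(p,cv2.COLOR_RGB2HSV); g=cv2.cvtColor(p,cv2.COLOR_RGB2GRAY)
    m=(Q[...,2]>45)&(Q[...,2]<95)&(np.hypot(Q[...,0]-51,Q[...,1]-51)<45); q=Q[m]; (c,r)=cv2.minEnclosingCircle(q[(q[:,2]>60)][:,:2].astype('float32')); print(n,'collar',m.sum(),c,r)
    mm=m&(g>170)&(Q[...,2]>70); v,u=np.nonzero(mm); print(' white cap',u.mean(),v.mean(),tosrc(ray(n,u.mean(),v.mean(),124)[None]).round(1))
    m=(Q[...,2]>40)&(Q[...,2]<60)&(np.hypot(Q[...,0]-45,Q[...,1]+90)<22); (c,r)=cv2.minEnclosingCircle(Q[m][:,:2].astype('float32')); print(' trim',m.sum(),Q[m].mean(0),c,r)
    mm=m&(g>170);v,u=np.nonzero(mm);print(' trim white',u.mean(),v.mean(),tosrc(ray(n,u.mean(),v.mean(),95)[None]).round(1))
```

```text
top collar 409 (51.3908576965332, 51.98400115966797) 28.168235778808594
 white cap 314.2083333333333 183.26388888888889 [[50.7 49.8 79. ]]
 trim 72 [ 44.19906135 -89.92736338  49.50655011] (44.346927642822266, -90.97767639160156) 12.616170883178711
 trim white 366.11267605633805 180.64788732394365 [[ 44.2 -90.   50. ]]
scene collar 360 (52.189849853515625, 49.54838180541992) 31.27922821044922
 white cap 308.92063492063494 200.38095238095238 [[51.6 49.8 79. ]]
 trim 55 [ 44.49877159 -89.42301705  48.89521574] (46.32752990722656, -91.2922592163086) 14.739350318908691
 trim white 342.54545454545456 183.72727272727272 [[ 43.7 -88.5  50. ]]
```

Request:
apply_moves([
  {"slide": [-50,-11.7,0],"angular": [0,0,0]},
  {"slide": [-50,-11.7,0],"angular": [0,0,0]},
  {"slide": [-50,-11.7,0],"angular": [0,0,0]},
  {"slide": [-50,-11.7,0],"angular": [0,0,0]},
  {"slide": [-50,-11.7,0],"angular": [0,0,0]},
  {"slide": [-50.6,-11.7,0],"angular": [0,0,0]},
  {"slide": [0,0,50],"angular": [0,0,0]},
  {"slide": [0,0,50],"angular": [0,0,0]},
])

```text
time: 40.62
tcp_pos: [559.7, 90.1, 188.7]
orientation: [0.0, 0.767, -0.642, -0.0]
contact_force: [0.1, -0.2, -0.4]
grip_width: 68.1
```

Request:
apply_moves([
  {"slide": [0,0,30],"angular": [0,0,0]},
  {"slide": [0,0,0],"angular": [0,0,0]},
  {"slide": [0,0,0],"angular": [0,0,0]},
  {"slide": [0,0,0],"angular": [0,0,0]},
])

```text
time: 41.12
tcp_pos: [561.5, 89.0, 163.0]
orientation: [-0.001, 0.766, -0.643, 0.001]
contact_force: [0.7, -0.0, -0.4]
grip_width: 68.4
```

Run:
```python
from h import *
plan((*srcxy(S,51,51),92,-79.8))
```

```text
t 41.12 tcp [561.5  89.  163. ] th -80.0 tilt [0.2  0.01] F [ 0.7 -0.  -0.4] w 68.4
slide [-0.8  2.  71. ] len 71 turn [-0.2 -0.  -0.2]
```

Request:
apply_moves([
  {"slide": [-0.2,1,30],"angular": [0,0,0]},
  {"slide": [0,0,25],"angular": [0,0,0]},
  {"slide": [0,0,14],"angular": [0,0,0]},
  {"slide": [0,0,0],"angular": [0,0,0]},
  {"slide": [0,0,0],"angular": [0,0,0]},
])

```text
time: 41.75
tcp_pos: [560.3, 89.0, 93.3]
orientation: [-0.001, 0.766, -0.643, 0.001]
contact_force: [-1.0, -0.2, -0.4]
grip_width: 68.3
```

Run:
```python
from h import *
plan((*srcxy(S,51,50.4),93,-79.8))
p,d=snap('scene','s17'); cv2.imwrite('pics/c19.png',cv2.resize(p[160:260,260:390],None,fx=6,fy=6,interpolation=cv2.INTER_CUBIC)[:,:,::-1])
```

```text
t 41.75 tcp [560.3  89.   93.3] th -80.0 tilt [0.14 0.01] F [-1.  -0.2 -0.4] w 68.3
slide [0.1 0.5 0.3] len 1 turn [-0.1 -0.  -0.2]
```

View pics/c19.png

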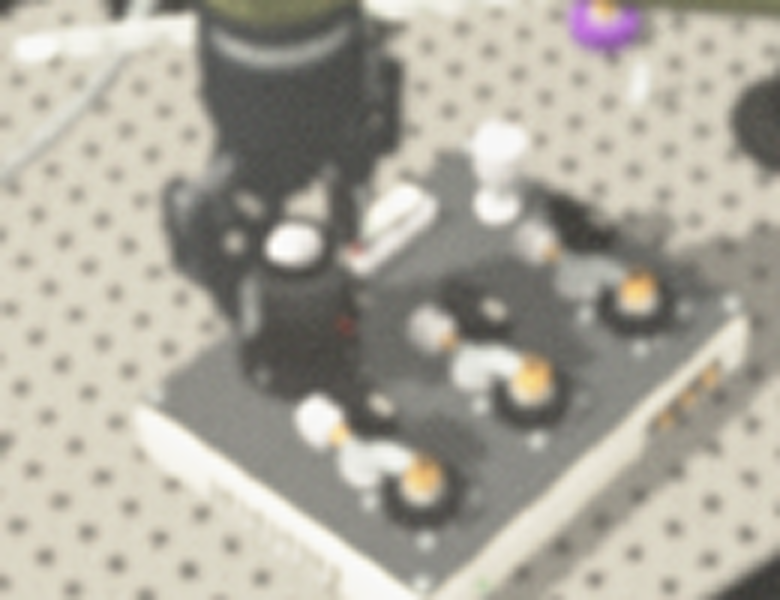

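Request:
apply_moves([
  {"slide": [0,0,0],"angular": [0,0,0]},
  {"slide": [0,0,0],"angular": [0,0,0]},
  {"slide": [0,0,0],"angular": [0,0,0]},
  {"slide": [0,0,0],"angular": [0,0,0]},
], hand=-1, newtons=50)

```text
time: 42.3
tcp_pos: [560.4, 87.6, 93.9]
orientation: [0.0, 0.766, -0.643, 0.002]
contact_force: [-1.0, -5.2, 3.6]
grip_width: 52.4
```

Request:
apply_moves([
  {"slide": [0,0,0],"angular": [0,0,8]},
  {"slide": [0,0,0],"angular": [0,0,8]},
  {"slide": [0,0,0],"angular": [0,0,8]},
  {"slide": [0,0,0],"angular": [0,0,8]},
  {"slide": [0,0,0],"angular": [0,0,6]},
  {"slide": [0,0,0],"angular": [0,0,0]},
  {"slide": [0,0,0],"angular": [0,0,0]},
])

```text
time: 43.18
tcp_pos: [560.4, 87.4, 93.9]
orientation: [0.0, -0.515, 0.857, -0.002]
contact_force: [-0.6, -6.2, 5.1]
grip_width: 52.3
```

Run:
```python
from h import *
o=ctrl.get_obs(); print(o['torque'],o['contact_force'],o['effort'].round(2)); plan()
```

```text
[-1.17515699  0.26752138  0.02442204] [-0.63379941 -6.15467492  5.13354395] [  3.06 -33.66 -31.27   1.56  -0.54   0.05]
t 43.17 tcp [560.4  87.4  93.9] th -117.9 tilt [ 0.14 -0.2 ] F [-0.6 -6.2  5.1] w 52.3
```

Request:
apply_moves([
  {"slide": [0,0,0],"angular": [0,0,0]},
  {"slide": [0,0,0],"angular": [0,0,0]},
  {"slide": [0,0,0],"angular": [0,0,0]},
], hand=0.6)

```text
time: 43.55
tcp_pos: [559.2, 89.2, 91.8]
orientation: [0.0, -0.515, 0.857, 0.0]
contact_force: [-0.1, -0.5, -0.4]
grip_width: 68.7
```

Request:
apply_moves([
  {"slide": [0,0,-50],"angular": [0,0,0]},
  {"slide": [0,0,-50],"angular": [0,0,0]},
  {"slide": [0,0,0],"angular": [0,0,-10]},
  {"slide": [0,0,0],"angular": [0,0,-10]},
  {"slide": [0,0,0],"angular": [0,0,-10]},
  {"slide": [0,0,0],"angular": [0,0,-8]},
  {"slide": [0,0,0],"angular": [0,0,0]},
])

```text
time: 44.42
tcp_pos: [559.1, 89.2, 191.7]
orientation: [0.0, 0.766, -0.643, -0.0]
contact_force: [-0.7, 1.0, 0.5]
grip_width: 68.0
```

Run:
```python
from h import *
plan((*srcxy(S,44.2,-90),193,-79.8))
```

```text
t 44.42 tcp [559.1  89.2 191.7] th -80.1 tilt [-0.01  0.01] F [-0.7  1.   0.5] w 68.0
slide [140.9   5.6  -1.3] len 141 turn [ 0.   0.  -0.3]
```

Request:
apply_moves([
  {"slide": [0,0,-30],"angular": [0,0,0]},
  {"slide": [0,45,0],"angular": [0,0,0]},
  {"slide": [0,50,0],"angular": [0,0,0]},
  {"slide": [0,50,0],"angular": [0,0,0]},
  {"slide": [0,50,0],"angular": [0,0,0]},
], hand=-0.1)

```text
time: 45.05
tcp_pos: [365.7, 55.0, 221.7]
orientation: [0.0, 0.765, -0.644, -0.0]
contact_force: [-0.4, 0.7, 1.3]
grip_width: 38.3
```

```bash
cat >> h.py <<'E'
def ptr(n,p,z=60):
    hsv=cv2.cvtColor(p,cv2.COLOR_RGB2HSV).astype(int); f=p.astype(float); out=[]
    a=[proj(n,[*srcxy(S,x,y),60]) for x in(62,92) for y in(-70,20)]; a=np.array(a); x0,y0=a.min(0).astype(int)-1; x1,y1=a.max(0).astype(int)+2
    s=f[y0:y1,x0:x1]; vv,uu=np.mgrid[y0:y1,x0:x1]
    inside=tosrc(ray_grid(n,uu,vv,z)); ok=(abs(inside[...,0]-76)<13)&(inside[...,1]<15)&(inside[...,1]>-68)
    for nm,w in (('red',s[...,0]-np.maximum(s[...,1],s[...,2])),('green',s[...,1]-np.maximum(s[...,0],s[...,2]))):
        w=np.where(ok,np.clip(w-12,0,None),0); 
        if w.sum()>0: u,v=(w*uu).sum()/w.sum(),(w*vv).sum()/w.sum(); out.append((nm,round(u,2),round(v,2),tosrc(ray(n,u,v,z)[None]).round(2)[0].tolist(),round(w.sum())))
    return out
def ray_grid(n,uu,vv,z):
    K,T=cam(n); R=T[:3,:3]; c=-R.T@T[:3,3]; d=np.stack([(uu-K[0,2])/K[0,0],(vv-K[1,2])/K[1,1],np.ones(uu.shape)],-1)@R; return c+d*((z-c[2])/d[...,2])[...,None]
E
python3 - <<'E'
from h import *
for n in('scene','top'):
    p,d=load(n+'15'); print('before',n,ptr(n,p))
    p,d=snap(n,n+'18'); print(n,ptr(n,p))
    if n=='top': cv2.imwrite('pics/c20.png',cv2.resize(p[155:255,275:400],None,fx=6,fy=6,interpolation=cv2.INTER_CUBIC)[:,:,::-1])
    else: cv2.imwrite('pics/c21.png',cv2.resize(p[160:260,280:410],None,fx=6,fy=6,interpolation=cv2.INTER_CUBIC)[:,:,::-1])
p,d=load('top0'); 
for u,v in [(320,110),(345,123),(360,131),(380,142),(400,153)]: print(ray('top',u,v,100).round(), tosrc(ray('top',u,v,100)[None]).round()[0])
plan((*srcxy(S,44.2,-90),220,0))
E
```

```text
before scene [('red', np.float64(318.85), np.float64(201.45), [70.75, -10.61, 15.0], 62)]
scene [('red', np.float64(318.81), np.float64(201.52), [70.67, -10.31, 15.0], 83)]
before top [('red', np.float64(334.17), np.float64(178.19), [71.32, -9.55, 15.0], 549), ('green', np.float64(340.76), np.float64(174.76), [78.27, -29.05, 15.0], 17)]
top [('red', np.float64(334.16), np.float64(178.17), [71.37, -9.53, 15.0], 545), ('green', np.float64(340.72), np.float64(174.67), [78.56, -28.98, 15.0], 18)]
[771.  78. 100.] [257.   3.  55.]
[736.   9. 100.] [211. -59.  55.]
[715. -32. 100.] [182. -96.  55.]
[686. -87. 100.] [ 144. -144.   55.]
[ 656. -141.  100.] [ 105. -193.   55.]
t 45.15 tcp [364.1  54.9 221.4] th -80.1 tilt [ 0.07 -0.  ] F [ 0.4  0.3 -0.1] w 38.3
slide [ 140.5 -192.6    1.7] len 238 turn [ -0.   -0.1 -80.1]
```

View pics/c20.png

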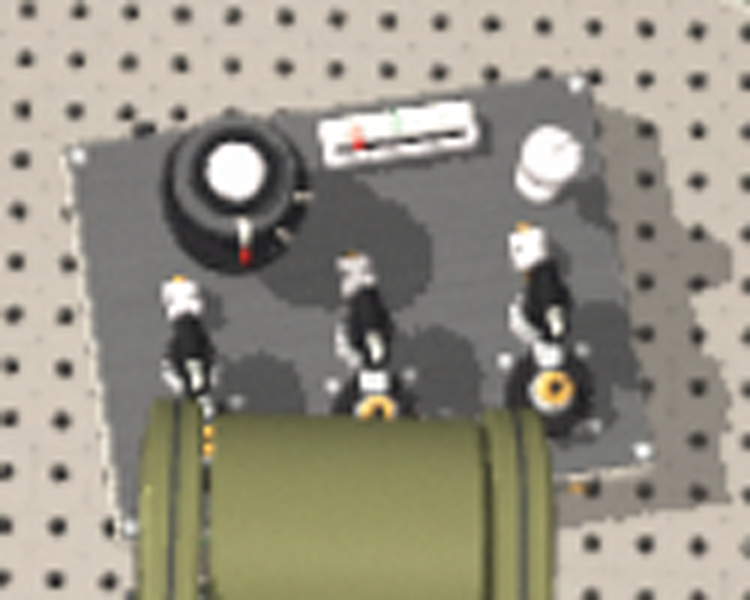

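View pics/c21.png

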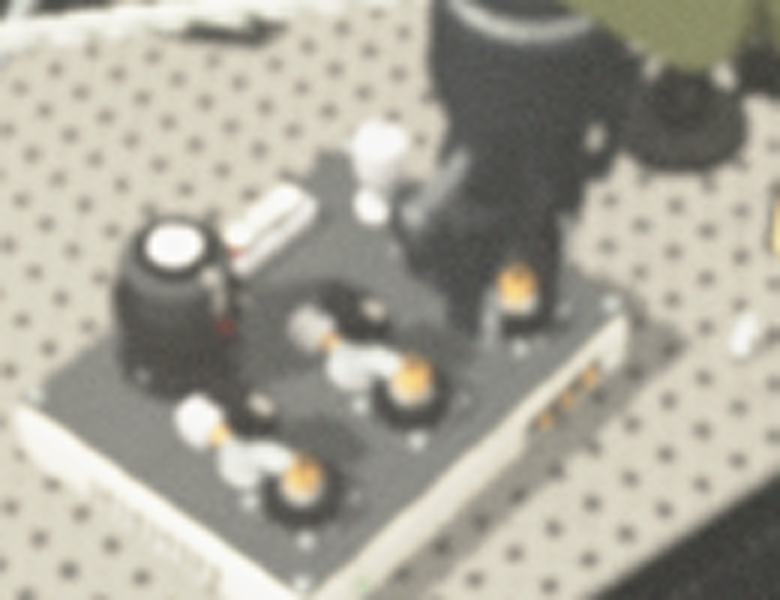

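Run:
```python
from h import *
print(srcxy(S,44.2,-90))
p,d=load('top15');X=cloud('top',d)
p,d=load('top0');X=cloud('top',d);c=srcxy(S,44.2,-90);m=(X[...,2]>60)&(X[...,2]<260)&(X[...,0]>400)&(X[...,0]<760)&(X[...,1]<-95)&(X[...,1]>-250)
q=X[m]; i=np.argsort(np.hypot(q[:,0]-c[0],q[:,1]-c[1])); print(q[i[:200:20]].round())
```

```text
[577.93716809 -50.55186097]
[[ 664. -109.   99.]
 [ 669. -108.  101.]
 [ 655. -129.  103.]
 [ 662. -126.  109.]
 [ 652. -140.  106.]
 [ 650. -148.  104.]
 [ 637. -162.  101.]
 [ 641. -166.  107.]
 [ 632. -179.  111.]
 [ 630. -187.  111.]]
```

Request:
apply_moves([
  {"slide": [35,-48,0],"angular": [0,0,0]},
  {"slide": [35,-48,0],"angular": [0,0,0]},
  {"slide": [35,-48,0],"angular": [0,0,0]},
  {"slide": [35.5,-48.3,0],"angular": [0,0,0]},
  {"slide": [0,0,10],"angular": [0,0,-10]},
  {"slide": [0,0,10],"angular": [0,0,-10]},
  {"slide": [0,0,10],"angular": [0,0,-10]},
  {"slide": [0,0,10],"angular": [0,0,-10]},
])

```text
time: 46.15
tcp_pos: [581.7, -49.8, 181.0]
orientation: [-0.0, 0.94, -0.34, -0.0]
contact_force: [-0.3, 0.1, -0.1]
grip_width: 38.7
```

Request:
apply_moves([
  {"slide": [0,0,10],"angular": [0,0,-10]},
  {"slide": [0,0,10],"angular": [0,0,-10]},
  {"slide": [0,0,10],"angular": [0,0,-10]},
  {"slide": [0,0,10],"angular": [0,0,-10]},
  {"slide": [0,0,10],"angular": [0,0,0]},
  {"slide": [0,0,0],"angular": [0,0,0]},
  {"slide": [0,0,0],"angular": [0,0,0]},
  {"slide": [0,0,0],"angular": [0,0,0]},
])

```text
time: 47.15
tcp_pos: [581.4, -49.9, 132.5]
orientation: [0.0, 1.0, -0.0, 0.001]
contact_force: [0.6, 0.3, -0.0]
grip_width: 38.4
```

Run:
```python
from h import *
plan((*srcxy(S,44.2,-90),81,0))
p,d=snap('scene','s19'); cv2.imwrite('pics/c22.png',cv2.resize(p[140:240,290:420],None,fx=6,fy=6,interpolation=cv2.INTER_CUBIC)[:,:,::-1])
```

```text
t 47.15 tcp [581.4 -49.9 132.5] th -0.0 tilt [ 0.06 -0.01] F [ 0.6  0.3 -0. ] w 38.4
slide [-3.6  0.6 51.4] len 52 turn [ 0.  -0.1 -0. ]
```

View pics/c22.png

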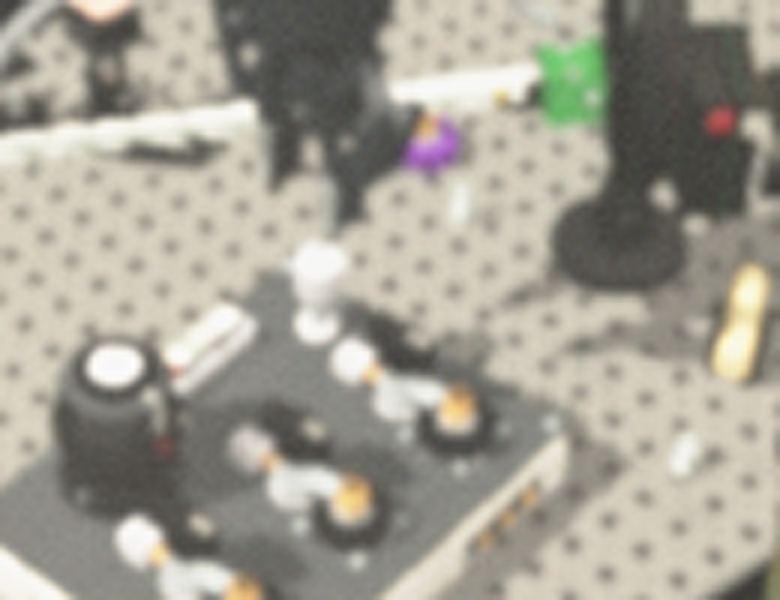

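Request:
apply_moves([
  {"slide": [-3.3,0.5,20],"angular": [0,0,0]},
  {"slide": [0,0,20],"angular": [0,0,0]},
  {"slide": [0,0,11],"angular": [0,0,0]},
  {"slide": [0,0,0],"angular": [0,0,0]},
  {"slide": [0,0,0],"angular": [0,0,0]},
])

```text
time: 47.82
tcp_pos: [578.1, -50.4, 81.1]
orientation: [0.0, 1.0, 0.0, 0.0]
contact_force: [-0.3, 0.3, 0.9]
grip_width: 38.7
```

Request:
apply_moves([
  {"slide": [0,0,0],"angular": [0,0,0]},
  {"slide": [0,0,0],"angular": [0,0,0]},
  {"slide": [0,0,0],"angular": [0,0,0]},
], hand=-1, newtons=40)

```text
time: 48.2
tcp_pos: [578.6, -50.5, 81.9]
orientation: [0.0, 1.0, 0.0, 0.001]
contact_force: [0.2, 0.2, 3.5]
grip_width: 21.8
```

Run:
```python
from h import *
plan((*srcxy(S,44.2,-90),81,0))
for n in('top','scene'):
    p,d=snap(n,n+'20'); print(n,ptr(n,p))
```

```text
t 48.2 tcp [578.6 -50.5  81.9] th 0.0 tilt [ 0.13 -0.02] F [0.2 0.2 3.5] w 21.8
slide [-0.7  0.1  0.9] len 1 turn [ 0.  -0.1  0. ]
top [('red', np.float64(334.17), np.float64(178.18), [71.34, -9.54, 15.0], 550), ('green', np.float64(340.72), np.float64(174.61), [78.72, -29.0, 15.0], 18)]
scene [('red', np.float64(318.85), np.float64(201.52), [70.58, -10.39, 15.0], 85)]
```

Gripped, and the pointer is visible from the top camera while I turn. I'll turn clockwise in steps.

Request:
apply_moves([
  {"slide": [0,0,0],"angular": [0,0,10]},
  {"slide": [0,0,0],"angular": [0,0,10]},
  {"slide": [0,0,0],"angular": [0,0,10]},
  {"slide": [0,0,0],"angular": [0,0,10]},
  {"slide": [0,0,0],"angular": [0,0,10]},
  {"slide": [0,0,0],"angular": [0,0,10]},
  {"slide": [0,0,0],"angular": [0,0,10]},
  {"slide": [0,0,0],"angular": [0,0,10]},
])

```text
time: 49.3
tcp_pos: [581.4, -52.8, 82.1]
orientation: [-0.001, 0.764, -0.645, 0.006]
contact_force: [11.2, -8.2, -4.7]
grip_width: 22.1
```

Request:
apply_moves([
  {"slide": [0,0,0],"angular": [0,0,10]},
  {"slide": [0,0,0],"angular": [0,0,10]},
  {"slide": [0,0,0],"angular": [0,0,0]},
  {"slide": [0,0,0],"angular": [0,0,0]},
])

```text
time: 49.8
tcp_pos: [581.4, -53.7, 82.0]
orientation: [0.002, -0.643, 0.766, -0.006]
contact_force: [11.1, -10.1, -5.7]
grip_width: 21.7
```

Run:
```python
from h import *
plan()
for n in('top','scene'):
    p,d=snap(n,n+'21'); print(n,ptr(n,p))
p,d=load('top21'); cv2.imwrite('pics/c23.png',cv2.resize(p[160:200,310:380],None,fx=11,fy=11,interpolation=cv2.INTER_CUBIC)[:,:,::-1])
```

```text
t 49.8 tcp [581.4 -53.7  82. ] th -100.0 tilt [ 0.58 -0.39] F [ 11.1 -10.1  -5.7] w 21.7
top [('red', np.float64(340.44), np.float64(177.29), [71.33, -27.03, 15.0], 663), ('green', np.float64(340.0), np.float64(173.0), [83.52, -27.75, 15.0], 4)]
scene [('red', np.float64(322.73), np.float64(198.25), [71.07, -28.4, 15.0], 135)]
```

View pics/c23.png

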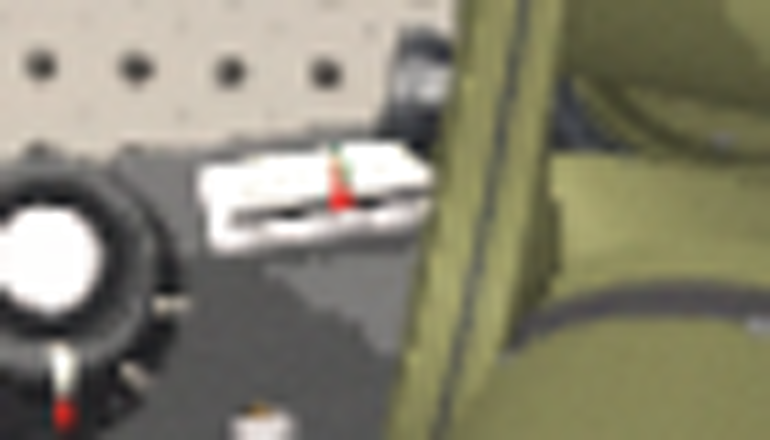

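Run:
```python
from h import *
P=np.mean([load(f)[0].astype(float) for f in('top0','top15','top18','top20')],0)
w=P[...,1]-(P[...,0]+P[...,2])/2
print(w[168:182,334:348].round().astype(int))
vv,uu=np.mgrid[168:182,336:346]; s=w[168:182,336:346]; 
base=np.median(w[168:182,345:352]); 
for t in (0,3,6,10):
    k=np.clip(s-base-t,0,None); u,v=(k*uu).sum()/k.sum(),(k*vv).sum()/k.sum(); print(t,u,v,tosrc(ray('top',u,v,60)[None]).round(2))
P=np.mean([load(f)[0].astype(float) for f in('scene15','scene18','scene20','s10','s14')],0); w=P[...,1]-(P[...,0]+P[...,2])/2
c=proj('scene',[*srcxy(S,78.5,-29),60]).round().astype(int); print(c); print(w[c[1]-5:c[1]+6,c[0]-6:c[0]+7].round().astype(int))
```

```text
[[  2   2   2   4   1   1   1   2   2   1   2   3   1   0]
 [  2   2   3   3   1   1   1   2   1   2   2   2   2   1]
 [  2   3   2   3   2   2   2   2   2   3   2   2   1   1]
 [  2   1   1   2   2   2   2   0   1   1   1   1   1   1]
 [  1  -1   1   1   1   1   1   0   1   0   1   0   1   5]
 [  0   0   1   1   1   3  17   4   1   1   2   1   0   1]
 [  2   2   1   1   1   0  12  14   0   0   0   0   2   0]
 [  1   0   0   2   0   1  12  20   4   0   3   0   0   0]
 [-16  -1   1   2   0   2   9  18   1   0   0   0   2   1]
 [-16  -5   1   1   2   1   4   7   3   0  -1  -2  -2  -2]
 [-50 -36   0  -1  -1  -2  -2  -3  -1   0  -2  -4  -3  -1]
 [-76 -44  -4  -1  -2  -2  -2  -2  -1  -1  -1  -2  -2  -2]
 [ -4  -1  -2   0  -1  -2  -3  -3  -4  -2  -3  -1  -2  -2]
 [ -2  -2  -2  -1  -2  -1  -1  -2  -1  -1  -1  -1  -1   2]]
0 340.5066026410564 174.47899159663865 [[ 79.17 -28.47  15.  ]]
3 340.56066176470586 174.70955882352942 [[ 78.5  -28.52  15.  ]]
6 340.60277777777776 174.60555555555555 [[ 78.78 -28.68  15.  ]]
10 340.74691358024694 174.67283950617283 [[ 78.53 -29.04  15.  ]]
[321 197]
[[ 6  6  7  7  4  5  5  4  4  3  3  1  0]
 [ 5  6  6  7  4  3  5  5  4  3  1  0  0]
 [ 5  5  5  6  6  6  6  4  3  2  1  1  3]
 [ 4  4  5  5  7  7  5  3  2  2  3  4  3]
 [ 2  4  5  7  6  7  5  2  2  3  4  5  2]
 [ 4  5  6  4  4  4  5  5  5  4  4  2  3]
 [ 2  5  8  4  1  1  3  7  6  5  3  2  3]
 [ 3  3  6  3  1  1  3  5  5  1  1  2  2]
 [ 2  2  3  4  2  3  3  4  1  1  2  2  3]
 [ 2  1  0 -6 -6 -2  1  2  1  1  2  2  3]
 [ 3  3  2 -5 -8 -4  1  2  3  2  2  2  2]]
```

Request:
apply_moves([
  {"slide": [0,0,0],"angular": [0,0,9.5]},
  {"slide": [0,0,0],"angular": [0,0,0]},
  {"slide": [0,0,0],"angular": [0,0,0]},
])

```text
time: 50.28
tcp_pos: [581.3, -54.2, 82.0]
orientation: [0.002, -0.577, 0.816, -0.006]
contact_force: [11.2, -13.0, -5.0]
grip_width: 22.2
```

Request:
apply_moves([
  {"slide": [0,0,0],"angular": [0,0,0]},
  {"slide": [0,0,0],"angular": [0,0,0]},
  {"slide": [0,0,0],"angular": [0,0,0]},
], hand=0)

```text
time: 50.65
tcp_pos: [577.2, -50.0, 80.3]
orientation: [-0.0, -0.577, 0.816, 0.0]
contact_force: [0.8, -0.1, -0.2]
grip_width: 43.0
```

Request:
apply_moves([
  {"slide": [0,0,-50],"angular": [0,0,0]},
  {"slide": [0,0,-50],"angular": [0,0,0]},
  {"slide": [0,0,-60],"angular": [0,0,0]},
  {"slide": [-8,40,0],"angular": [0,0,0]},
  {"slide": [-8,40,0],"angular": [0,0,0]},
  {"slide": [-8,40,0],"angular": [0,0,0]},
  {"slide": [-8,40,0],"angular": [0,0,0]},
  {"slide": [0,0,0],"angular": [0,0,0]},
])

```text
time: 51.65
tcp_pos: [435.9, 34.4, 240.6]
orientation: [0.0, -0.578, 0.816, -0.0]
contact_force: [0.4, 0.2, 0.6]
grip_width: 42.8
```

Run:
```python
from h import *
plan()
for n in('top','scene'):
    p,d=snap(n,n+'22'); print(n,ptr(n,p))
p,d=load('top22'); cv2.imwrite('pics/c24.png',cv2.resize(p[160:200,310:380],None,fx=11,fy=11,interpolation=cv2.INTER_CUBIC)[:,:,::-1])
```

```text
t 51.65 tcp [435.9  34.4 240.6] th -109.3 tilt [0.03 0.01] F [0.4 0.2 0.6] w 42.8
top [('red', np.float64(340.96), np.float64(177.03), [71.85, -28.58, 15.0], 600), ('green', np.float64(340.0), np.float64(173.0), [83.52, -27.75, 15.0], 4)]
scene [('red', np.float64(323.15), np.float64(198.05), [70.68, -29.91, 15.0], 170)]
```

View pics/c24.png

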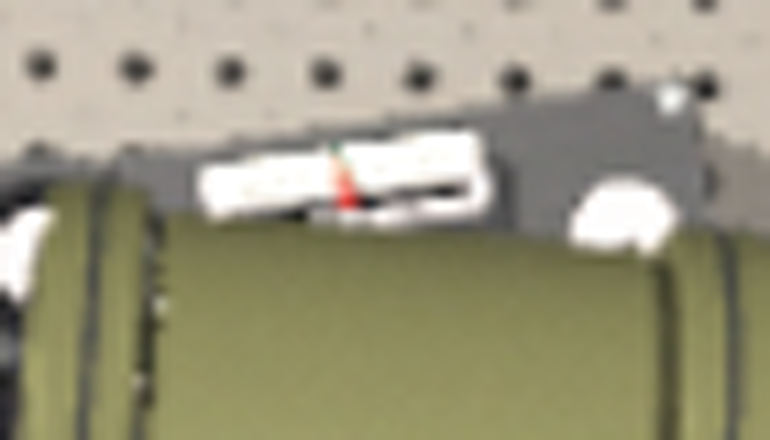

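View pics/scene22.png

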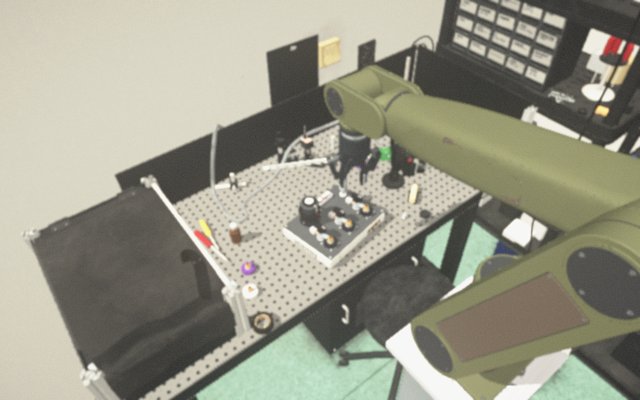

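Request:
apply_moves([
  {"slide": [0,0,-50],"angular": [0,0,0]},
  {"slide": [0,0,-50],"angular": [0,0,0]},
  {"slide": [45,-16,0],"angular": [0,0,0]},
  {"slide": [45,-16,0],"angular": [0,0,0]},
  {"slide": [45,-16,0],"angular": [0,0,0]},
  {"slide": [45,-16,0],"angular": [0,0,0]},
  {"slide": [45,-16,0],"angular": [0,0,0]},
  {"slide": [45,-16,0],"angular": [0,0,0]},
])

```text
time: 52.75
tcp_pos: [438.3, -256.1, 340.6]
orientation: [-0.0, -0.577, 0.817, 0.0]
contact_force: [1.0, 0.0, -0.1]
grip_width: 42.7
```

Run:
```python
from h import *
plan()
for n in('top','scene'):
    p,d=snap(n,n+'23'); print(n,ptr(n,p)); c=p[155:255,275:400] if n=='top' else p[180:280,280:410]; cv2.imwrite(f'pics/f_{n}.png',cv2.resize(c,None,fx=6,fy=6,interpolation=cv2.INTER_CUBIC)[:,:,::-1])
```

```text
t 52.75 tcp [ 438.3 -256.1  340.6] th -109.5 tilt [-0.01  0.01] F [ 1.   0.  -0.1] w 42.7
top [('red', np.float64(341.0), np.float64(177.11), [71.62, -28.64, 15.0], 577), ('green', np.float64(340.0), np.float64(173.0), [83.52, -27.75, 15.0], 4)]
scene [('red', np.float64(323.14), np.float64(198.07), [70.64, -29.81, 15.0], 169)]
```

View pics/f_top.png

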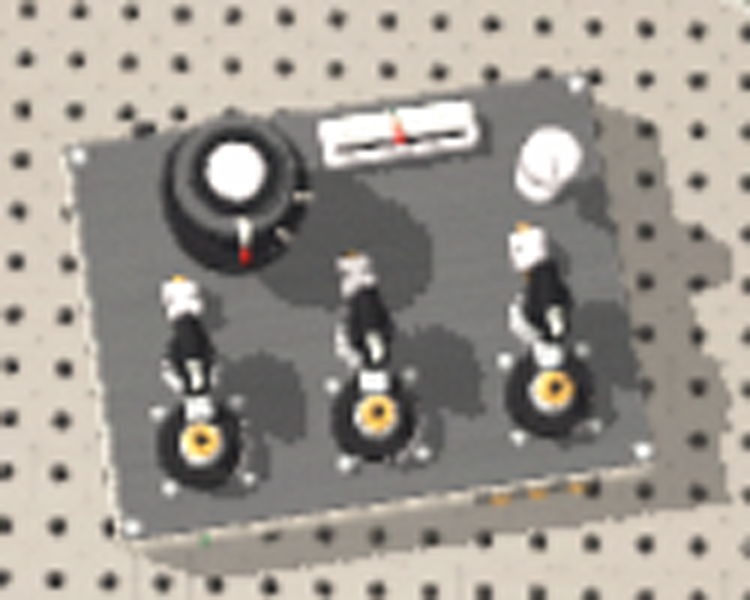

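View pics/f_scene.png

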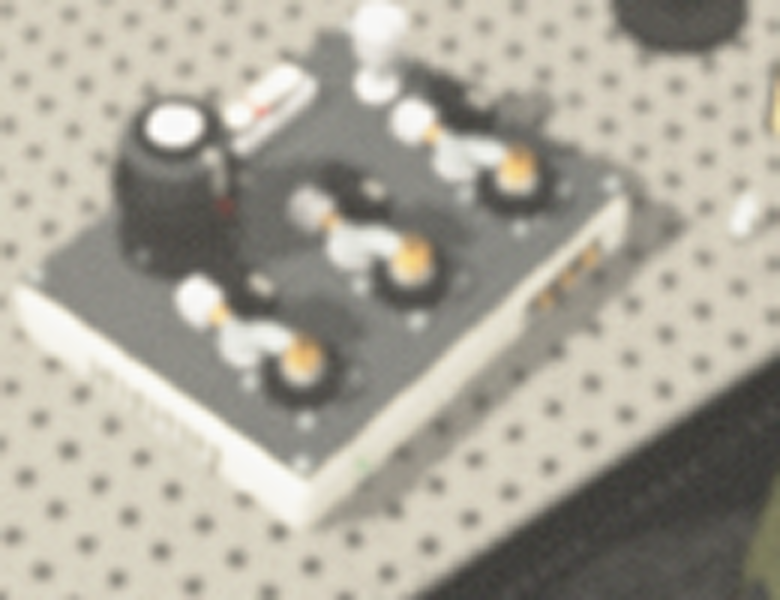

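All three heads are locked, the collar line is on the red mark, and the pointer covers the green mark. The arm is clear, so I'm handing in.

```bash
python3 -c "
from workcell import ctrl
print(ctrl.finish_job())"
```

```text
the job is handed in; nothing more can be done
None
```

The job is handed in after about 53 s, with one fault on the way: the gripper ran into the rotation stage.

- **Keepers and heads:** I opened keepers 1 and 3, which were locked at the start. One black head went into each of the three ports, and I locked each keeper after seating its head. One head was knocked aside early in the run, so I measured it again before picking it up.
- **Collar and trim:** With all heads locked, I turned the collar from the half stop to the red stop, then the trim knob about 110° clockwise.
- **Last checks:** The final pictures show all three toes over seated heads and the collar line on the red mark. From the top camera, the pointer is at source y -28.6 mm and the green mark at -28.5 to -29.0 mm, depending on the colour threshold. The scene camera could not resolve the green mark; it put the pointer at -29.8, within its roughly 1 mm offset from the top view. The arm was clear at the end.
- **The fault:** After locking keeper 2, I backed away too low and hit the top of the rotation stage. The wrist force read about 53 N at the end of that move. That is below the 120 N wrist limit. From the heights I think it was the fingertips, but I can't rule out that the gripper's body pressed with over 40 N, or that the force peaked higher between readings. I lifted straight off, and the pictures showed nothing moved.

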